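# Draw the check plate from under the reagent trays and load it in the reader

## Task

Draw the reader's smooth grey check plate straight out from under the pile of reagent trays in the plate stand, gently, without leaning hard on it or forcing it, so that the trays settle squarely in the stand, still piled, with the little vial still standing on top. Then lay the check plate flat on the reader's run-out carrier, between its side guides, and slide it gently fully home against the end stop, so that it presses the plate-present pin in. Do not take the pile apart, and leave the other things on the bench where they are.

Things in the scene. Friction and masses are not known exactly. Their poses are not given: they have to be found in the camera images.
- plate: the check plate: smooth grey plastic slab 186 x 62 x 10 mm (x, y, z), 120 g, with a ribbed black rubber thumb pad on its top near the -x end; origin at the centre of its underside, x along its length. It lies on the stand's floor under the trays, its -x end showing 65 mm in front of the gate bar, but shut in at both sides by rails higher than itself
- plate_press (a point): middle of the thumb pad's top (pad 44 x 46 mm, 1 mm proud), 29 mm from the plate's -x end. Closed fingertips pressed on it carry the plate along; with the pile on it this takes about 6 to 10 N of press (pile's weight and friction unknown): less slips, more than about 12 N is leaning too hard. The pull is then 3 to 7 N
- plate_grip (a point): where to grip the plate across its 62 mm width once this end is drawn out beyond the rails (60 mm or more): on its middle line, 17 mm from its -x end, at half its thickness
- plate_far_end (a point): the middle of the lower edge of the plate's +x end (the end under the trays), 93 mm from the plate's origin
- stand: plate stand, fixed; origin on the bench under the middle of the pile; the plate is drawn out along its -x. Floor 112 mm wide from x = +66 to -132 mm, then a tongue 30 mm wide to x = -212 mm that carries the plate while its sides come free. Side rails 12 mm high to x = -132 mm, leaving 1.5 mm each side of plate and trays, 3 mm before the gate; rear wall 12 mm high
- stand_floor (a point): the top of the stand's floor under the pile, 35 mm above the bench. The gate bar crosses at x = -58 to -64 mm (posts to -66), 13 to 23 mm above the floor: the plate passes below with 3 mm to spare, the trays are kept back. As the plate leaves, the trays drop 10 mm, rear first, onto the floor. Nothing holds the pile above the gate
- tray1: lowest of four identical sealed reagent trays piled on the check plate: white plastic with round foil seals (two rows of five), 112 x 62 x 12 mm, about 120 g each (0.7 to 1.4 times that), origin at the centre of the underside, x along its length as the stand's
- tray2: second tray of the pile, like tray1
- tray3: third tray of the pile, like tray1
- tray4: top tray of the pile, like tray1
- vial: amber control vial with a white cap, 30 mm across, 46 mm tall, 45 g, standing on the top tray; origin at the centre of its underside
- reader: low white plate reader, fixed, housing 230 x 330 x 110 mm from x = 43 mm on. Origin on the bench, 125 mm in x beyond the carrier's mouth; x points into the machine, along which the plate slides home, its +x end first. When home the plate's last 48 mm or more stick out beyond the carrier's mouth, where fingers holding it stay clear of the carrier
- carrier_mouth (a point): the middle of the front edge of the carrier's flat floor, 125 mm before the reader's origin (in its -x), 45 mm above the bench; the floor is 88 mm wide. Side guides, 8 mm high, stand 65 mm apart (1.5 mm play either side of the plate) from 33 mm behind the mouth and flare to 77 mm apart at the mouth
- present_pin (a joint): small brass plate-present pin in the face of the carrier's end stop: 0 = out, 0.005 m = pressed flush by a plate hard against the stop; light as a feather (0.1 N). The stop, 14 mm high, is clamped by a screw in a slot: its face lies anywhere 113 to 137 mm behind the carrier's mouth (not measured): feel for it
- tube_rack: bystander: white tube rack with capped tubes, 80 x 210 mm, 100 mm tall, origin under its centre
- pot1: bystander: specimen pot with a yellow screw cap, 54 mm across, 62 mm tall, beside the reader's carrier; origin under its centre
- pot2: bystander: the same kind of pot, near the stand; origin under its centre
- tip_box: bystander: closed pipette tip box, 124 x 86 x 67 mm, origin under its centre
- wash_bottle: bystander: amber reagent bottle, 64 mm across, 150 mm tall, origin under its centre
- marker: bystander: marker pen 125 mm long lying on the bench, origin under its middle
- timer: bystander: bench timer 75 x 60 x 22 mm, origin under its centre
There are look-alikes about, which are no part of the job. Several things have the shape of the plate; the one meant has the colours described above.

How it is judged:
By the outcome, as a careful person would: the job done as asked, in the order asked, and still so for the second after the job is handed in, with the robot touching nothing.
It also fails if it takes over 72 s, if anything falls off the work surface, if the arm or the gripper's body presses on something with over 40 N, if the wrist force passes 120 N, or if a joint passes its speed limit or range.

## Robot

A 7-joint arm with a two-finger parallel gripper is mounted at the origin on the work surface. World frame = base frame: x ahead of the robot, y to its left, z up, the work surface at z = 0. Lengths are in m, angles in rad, forces in N, time in s.
With the tool pointing down it reaches from about 0.35 to 0.9 m from the base axis. Payload 8.1 kg.
Tool frame: the origin (TCP) lies midway between the tips of the shut fingers; the grasp point (between the pads) lies 19 mm behind it; z points along the fingers, y is the direction in which the jaws open and shut (so a half turn about z gives the same grasp; the last joint's range is limited). The gripper opens to 92 mm and grips with 3 to 60 N. Pads are 19 mm wide; open, the fingers measure 130 mm over their backs; the gripper's body (75 mm by 190 mm) begins 47 mm behind the grasp point.
Start: joints at [1.014, 0.434, 0.025, 1.573, -0.012, 1.134, -0.075], TCP at [0.274, -0.562, 0.227] pointing down, gripper open.
Joint ranges: [-2.62, 2.62], [-0.44, 2.09], [-1.27, 1.32], [0.08, 2.57], [-1.32, 4.46], [0.12, 2], [-2.74, 2.74]. Speed limits (rad/s): [2.22, 2.22, 3.01, 3.01, 3.14, 3.14, 3.14].

## Interface

Orientations are given as a unit quaternion [x, y, z, w].
In Python, from cell import r, snapshot, camera_params, job_done gives the robot as it stands.
- The arm moves only by the tool carry_out, never from a script. Its argument "rows" is a list of rows, each an object of numbers: "dx", "dy", "dz": the shift along the tool's x, y, z in mm; "wx", "wy", "wz": the turn, a rotation vector about the tool's x, y, z in rad; "jaw": the finger opening in mm, from 0 to 91.8. A call has 1 to 20 rows; each row shifts and turns the commanded pose from where the row before left it, along the tool's axes as they then stand; what a row does not reach is not made up. A row lasts 1/12 s, in which the tool goes at most 41.7 mm and 7.16 degrees, less where a joint would pass 70% of its speed; a pose out of reach is approached as far as the arm can. A call with a gripper value outside its range is refused whole. The fingers move at their own pace and stop on an object; "squeeze" is the grip in N (left out, the last holds). Time passes only in rows, so rows that do not move let the fingers close. It gives the time, the measured TCP pose, the force and the opening at its end, in the units of the state.
- r.state(): the state, without advancing time (a new reading comes with each control period).
- snapshot(name): name is "scene" or "side" or "wrist"; returns (picture, depth): 400x640x3 uint8, red, green, blue; 400x640 float32, m along the optical axis (not along the pixel's ray), 0 where there is no reading.
- camera_params(name): a dict with "camera_matrix" (3x3 intrinsics, pixels), "R" (3x3) and "t" (3): a world point X has camera coordinates R X + t; the wrist camera has in their place "T_tool_cam" (4x4, takes a point from camera to tool coordinates, whose origin is the TCP and whose axes are the flange's). Camera axes: x right, y down, z forward; pixel columns grow to the right and rows downward; lengths in m; the calibration is good to about 2 mm. A picture is of the moment at which its call begins: read the wrist's pose just before it. camera_params takes no time and is no camera call.
- job_done(): hands the job in, once; it reports no verdict.
The state is a dict: "time": time; "qpos": joint angles; "joint_velocities": joint speeds; "effort": joint torques, N m; "tcp_pos": TCP position; "eef_rot": TCP orientation; "force": force on the tool from outside, world axes, zero at the start; "wrist_torque": the same for the moment, N m; "width": finger opening in m.
Only numpy, scipy, OpenCV 4.12 (cv2) and the standard library are available. Lean on these libraries where they do the work, as an engineer would, in place of code of your own. Each camera call takes 0.05 s, during which the arm holds its last target.

## Working session

There is one attempt and no reset: what is moved stays moved. The work goes in short steps, Python scripts to look and compute and a tool call to move; the robot and the scene stay as the last step left them, time stands still between calls to the robot, and variables do not carry over. Pictures are saved under pics/ and viewed, and the job is handed in when it is done.

Besides the shell and the picture viewer there is one more tool, called after "Call:" as name(argument=value, ...) on one line, values as JSON. carry_out: Moves the arm, as the interface text tells. Its arguments: {"type":"object","properties":{"rows":{"type":"array"},"squeeze":{"type":"number"}},"required":["rows"]}

```bash
ls; mkdir -p pics
cat > h.py <<'E'
import numpy as np, cv2
from cell import r, snapshot, camera_params, job_done
from scipy.spatial.transform import Rotation as R
def save(n,im): cv2.imwrite('pics/'+n+'.png', im[:,:,::-1])
def world(name,u,v,d,st=None):
    c=camera_params(name); K=np.array(c['camera_matrix'])
    p=np.linalg.inv(K)@np.array([u,v,1.])*d
    if name=='wrist':
        T=np.array(c['T_tool_cam']); p=T[:3,:3]@p+T[:3,3]
        return R.from_quat(st['eef_rot']).as_matrix()@p+np.array(st['tcp_pos'])
    return np.array(c['R']).T@(p-np.array(c['t']))
E
python3 - <<'E'
from h import *
s=r.state(); print(s)
for n in ['scene','side','wrist']:
    im,d=snapshot(n); save(n+'0',im); np.savez('pics/'+n+'0.npz',im=im,d=d); print(n,camera_params(n))
E
```

```text
pics
{'time': 0.0, 'qpos': array([ 1.01440021,  0.43519422,  0.02495267,  1.57410899, -0.01157597,
        1.13397943, -0.07510671]), 'joint_velocities': array([-0.00110046,  0.00047242,  0.00163848,  0.00071367,  0.00028893,
       -0.0005845 , -0.00023891]), 'effort': array([-1.76034897e-03, -6.67863107e+01,  9.83739384e-01, -3.14456570e+01,
       -6.06943807e-02,  4.30086418e-02,  1.58073799e-04]), 'tcp_pos': array([ 0.2737155 , -0.56130736,  0.225958  ]), 'eef_rot': array([ 9.74373996e-01,  2.24932700e-01, -2.47614704e-04, -7.31996703e-04]), 'force': array([0.55603556, 0.11156866, 0.05499756]), 'wrist_torque': array([-0.02539807, -0.01983847,  0.00899644]), 'width': 0.09216627762210053}
scene {'camera_matrix': array([[492.53336024,   0.        , 318.09783495],
       [  0.        , 492.53336024, 200.04836135],
       [  0.        ,   0.        ,   1.        ]]), 'R': array([[ 0.09090576,  0.99583111, -0.00751978],
       [ 0.6002891 , -0.06082006, -0.79746719],
       [-0.79459999,  0.06798032, -0.60331545]]), 't': array([-0.07447603, -0.25024499,  1.90966883])}
side {'camera_ma
[... 200 characters left out ...]
  0.00392263],
       [-0.20771003, -0.68063861, -0.70255791],
       [ 0.21033212,  0.67034574, -0.71161576]]), 't': array([-0.49140928,  0.18566474,  1.42471219])}
wrist {'camera_matrix': array([[305.91462314,   0.        , 322.26518594],
       [  0.        , 305.91462314, 204.91491347],
       [  0.        ,   0.        ,   1.        ]]), 'T_tool_cam': array([[ 8.59781669e-04, -9.57682391e-01, -2.87825814e-01,
         7.71813842e-02],
       [ 9.99999455e-01,  6.52984393e-04,  8.14484091e-04,
         5.64659276e-04],
       [-5.92071307e-04, -2.87826357e-01,  9.57682430e-01,
        -1.59094261e-01],
       [ 0.00000000e+00,  0.00000000e+00,  0.00000000e+00,
         1.00000000e+00]])}
```

View pics/scene0.png

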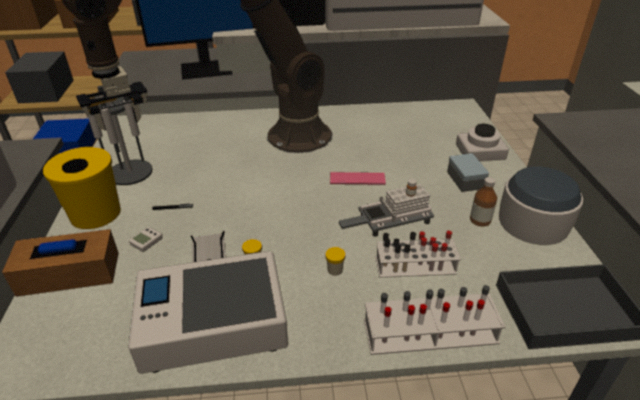

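View pics/side0.png

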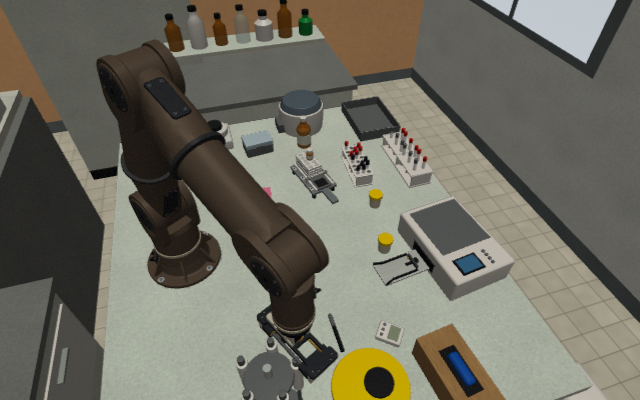

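View pics/wrist0.png

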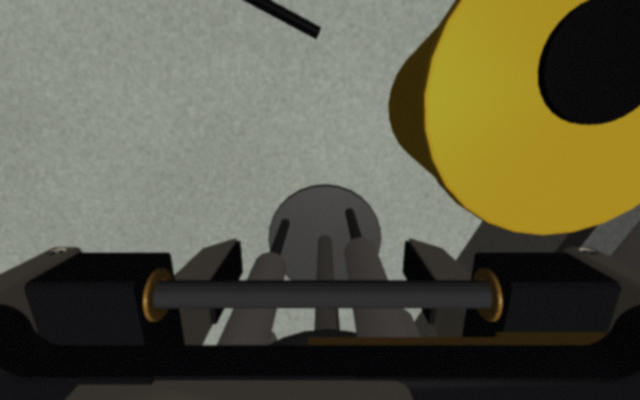

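The stand with the pile and vial is at scene (400,208), with its tongue pointing left to (345,222). The reader is at (208,305), with its carrier at (208,245). The pink flat plate at (357,178) is a look-alike. I'll enlarge the stand and the carrier next.

Run:
```python
from h import *
a=np.load('pics/scene0.npz'); b=np.load('pics/side0.npz')
c1=cv2.resize(a['im'][165:245,310:450],None,fx=5.7,fy=5.7,interpolation=2)
save('c1',c1)
c2=cv2.resize(b['im'][140:210,270:360],None,fx=6,fy=6,interpolation=2)
save('c2',c2)
c3=cv2.resize(a['im'][220:275,170:280],None,fx=7,fy=7,interpolation=2); save('c3',c3)
# point clouds
for n,uv in [('scene',[(345,222),(375,212),(385,222),(420,208),(410,188),(357,178),(208,240),(195,235),(222,235),(193,262),(225,258),(250,246),(335,255)]),('side',[(310,155),(335,197),(320,182),(387,267),(375,197),(410,265),(380,265)])]:
    z=a if n=='scene' else b
    for u,v in uv: print(n,u,v,np.round(world(n,u,v,z['d'][v,u]),3))
```

```text
scene 345 222 [0.578 0.101 0.033]
scene 375 212 [0.555 0.193 0.045]
scene 385 222 [0.596 0.215 0.039]
scene 420 208 [0.558 0.327 0.052]
scene 410 188 [0.551 0.291 0.122]
scene 357 178 [0.32  0.177 0.007]
scene 208 240 [ 0.631 -0.288  0.044]
scene 195 235 [ 0.547 -0.34  -0.006]
scene 222 235 [ 0.621 -0.25   0.051]
scene 193 262 [ 0.714 -0.32   0.044]
scene 225 258 [ 1.674 -0.071  0.952]
scene 250 246 [ 0.688 -0.17   0.063]
scene 335 255 [0.743 0.052 0.062]
side 310 155 [0.536 0.279 0.121]
side 335 197 [0.585 0.098 0.038]
side 320 182 [0.552 0.193 0.044]
side 387 267 [ 0.643 -0.275  0.047]
side 375 197 [0.725 0.035 0.058]
side 410 265 [ 0.721 -0.287  0.043]
side 380 265 [ 0.625 -0.258  0.043]
```

View pics/c1.png

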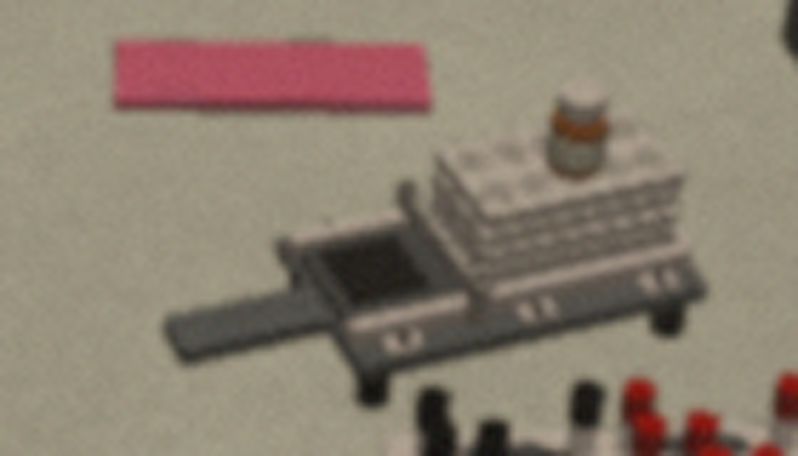

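View pics/c2.png

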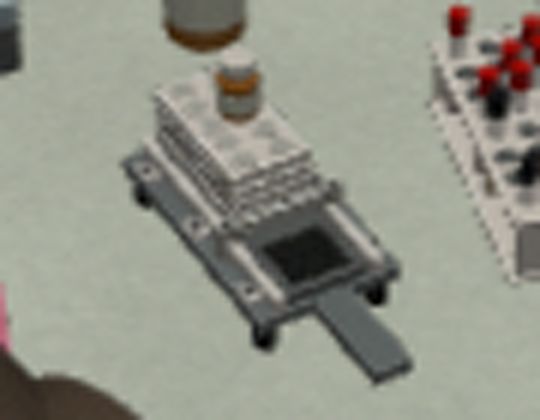

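View pics/c3.png

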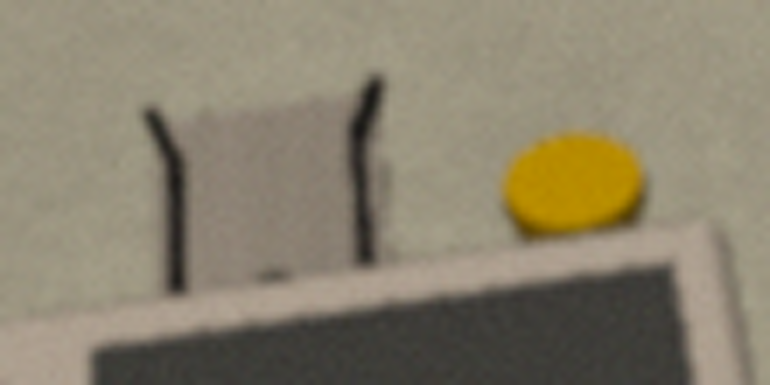

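The scene crop shows a grey slab with a black ribbed pad in front of the gate bar, under four white trays and an amber vial, at scene (375,212). The pink slab at scene (357,178) has the plate's shape but is the wrong colour and lies on the bench. The plate in the stand is the one meant. Next I'll lift and move to where the wrist camera can see the carrier.

```bash
cat >> h.py <<'E'
def yaw(st):
    M=R.from_quat(st['eef_rot']).as_matrix(); return np.arctan2(M[1,0],M[0,0])
def plan(xyz,yw):
    """turn first (wz total), then shift in turned tool axes"""
    s=r.state(); M=R.from_quat(s['eef_rot']).as_matrix()
    d=np.array(xyz)-s['tcp_pos']; c,n=np.cos(yw),np.sin(yw)
    T=np.array([[c,n,0],[n,-c,0],[0,0,-1]]).T
    dy=(yw-yaw(s)+np.pi)%(2*np.pi)-np.pi
    print('wz total',round(-dy,4),'then shift mm tool',np.round(T.T@d*1000,1),'shift untouched-yaw',np.round(M.T@d*1000,1))
def show():
    s=r.state(); M=R.from_quat(s['eef_rot']).as_matrix()
    print('t',round(s['time'],2),'tcp',np.round(s['tcp_pos']*1000,1),'yaw',round(np.degrees(yaw(s)),2),'zax',np.round(M[:,2],4),'F',np.round(s['force'],2),'T',np.round(s['wrist_torque'],2),'w',round(s['width']*1000,1),'q',np.round(s['qpos'],2)); return s
E
python3 - <<'E'
from h import *
a=np.load('pics/scene0.npz'); 
for u,v in [(85,160),(75,160),(118,85),(100,95),(60,245),(485,190),(420,240)]: print(u,v,np.round(world('scene',u,v,a['d'][v,u]),3))
plan([.55,-.27,.376],np.radians(-8))
E
```

```text
85 160 [ 0.419 -0.635  0.194]
75 160 [ 0.416 -0.664  0.194]
118 85 [ 0.286 -0.531  0.361]
100 95 [ 0.272 -0.595  0.326]
60 245 [ 0.687 -0.647  0.109]
485 190 [0.58  0.503 0.12 ]
420 240 [0.722 0.282 0.075]
wz total 0.5933 then shift mm tool [ 233.  -327.  -149.9] shift untouched-yaw [ 376.  -141.  -149.8]
```

Call:
carry_out(rows=[{"dz": -35},{"dz": -35},{"dz": -35},{"dz": -20,"wz": 0.1},{"dz": -20,"wz": 0.1},{"wz": 0.1},{"wz": 0.1},{"wz": 0.1},{"wz": 0.0933},{"dx": 23,"dy": -33},{"dx": 23,"dy": -33},{"dx": 23,"dy": -33},{"dx": 23,"dy": -33},{"dx": 23,"dy": -33},{"dx": 23,"dy": -33},{"dx": 23,"dy": -33},{"dx": 23,"dy": -33},{"dx": 23,"dy": -33},{"dx": 23,"dy": -33}])

```text
invalid input at $.rows[0]: expected keys dx, dy, dz, wx, wy, wz, jaw
```

Call:
carry_out(rows=[{"jaw": 0},{"jaw": 0}])

```text
invalid input at $.rows[0]: expected keys dx, dy, dz, wx, wy, wz, jaw
```

Run:
```python
from h import *
s=show(); im,d=snapshot('wrist'); save('w1',im); np.savez('pics/w1.npz',im=im,d=d,pos=s['tcp_pos'],rot=s['eef_rot'])
plan([.58,.09,.376],np.radians(100))
```

```text
t 0.15 tcp [ 273.8 -561.4  226.1] yaw 26.0 zax [-6.e-04  1.e-03 -1.e+00] F [-0.01  1.17 -0.55] T [-0.02 -0.03 -0.04] w 92.0 q [ 1.01  0.44  0.02  1.57 -0.01  1.13 -0.08]
wz total -1.2916 then shift mm tool [ 588.5  414.7 -149.7] shift untouched-yaw [ 560.8 -451.5 -149.4]
```

View pics/w1.png

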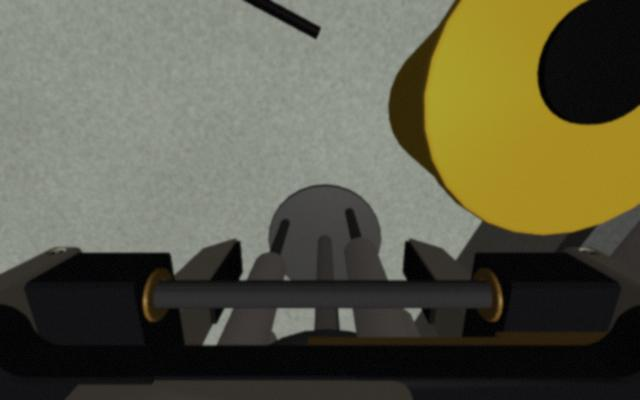

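Nothing moved, because each row needs all seven keys. The picture is the same as the start view.

Call:
carry_out(rows=[{"dx": 0,"dy": 0,"dz": -35,"wx": 0,"wy": 0,"wz": 0,"jaw": 0},{"dx": 0,"dy": 0,"dz": -35,"wx": 0,"wy": 0,"wz": 0,"jaw": 0},{"dx": 0,"dy": 0,"dz": -35,"wx": 0,"wy": 0,"wz": 0,"jaw": 0},{"dx": 0,"dy": 0,"dz": -25,"wx": 0,"wy": 0,"wz": 0.1,"jaw": 0},{"dx": 0,"dy": 0,"dz": -20,"wx": 0,"wy": 0,"wz": 0.1,"jaw": 0},{"dx": 0,"dy": 0,"dz": 0,"wx": 0,"wy": 0,"wz": 0.1,"jaw": 0},{"dx": 0,"dy": 0,"dz": 0,"wx": 0,"wy": 0,"wz": 0.1,"jaw": 0},{"dx": 0,"dy": 0,"dz": 0,"wx": 0,"wy": 0,"wz": 0.1,"jaw": 0},{"dx": 0,"dy": 0,"dz": 0,"wx": 0,"wy": 0,"wz": 0.093,"jaw": 0},{"dx": 23,"dy": -33,"dz": 0,"wx": 0,"wy": 0,"wz": 0,"jaw": 0},{"dx": 23,"dy": -33,"dz": 0,"wx": 0,"wy": 0,"wz": 0,"jaw": 0},{"dx": 23,"dy": -33,"dz": 0,"wx": 0,"wy": 0,"wz": 0,"jaw": 0},{"dx": 23,"dy": -33,"dz": 0,"wx": 0,"wy": 0,"wz": 0,"jaw": 0},{"dx": 23,"dy": -33,"dz": 0,"wx": 0,"wy": 0,"wz": 0,"jaw": 0},{"dx": 23,"dy": -33,"dz": 0,"wx": 0,"wy": 0,"wz": 0,"jaw": 0},{"dx": 23,"dy": -33,"dz": 0,"wx": 0,"wy": 0,"wz": 0,"jaw": 0},{"dx": 23,"dy": -33,"dz": 0,"wx": 0,"wy": 0,"wz": 0,"jaw": 0},{"dx": 23,"dy": -33,"dz": 0,"wx": 0,"wy": 0,"wz": 0,"jaw": 0},{"dx": 23,"dy": -30,"dz": 0,"wx": 0,"wy": 0,"wz": 0,"jaw": 0},{"dx": 0,"dy": 0,"dz": 0,"wx": 0,"wy": 0,"wz": 0,"jaw": 0}])

```text
time: 1.87
tcp_pos: [0.5525, -0.261, 0.3757]
eef_rot: [0.998, -0.064, 0.001, -0.003]
force: [-0.3, 0.9, -0.9]
width: 0.0005
```

Run:
```python
from h import *
s=show(); im,d=snapshot('wrist'); save('w1',im); np.savez('pics/w1.npz',im=im,d=d,pos=s['tcp_pos'],rot=s['eef_rot'])
plan([.58,.09,.376],np.radians(100))
```

```text
t 1.87 tcp [ 552.5 -261.   375.7] yaw -7.31 zax [ 0.0013  0.0051 -1.    ] F [-0.32  0.9  -0.88] T [0.14 0.05 0.  ] w 0.5 q [ 0.37  0.34 -0.03  1.35  0.    1.45 -1.35]
wz total -1.8765 then shift mm tool [ 3.443e+02  9.120e+01 -2.000e-01] shift untouched-yaw [ -16.7 -355.8    0.7]
```

View pics/w1.png

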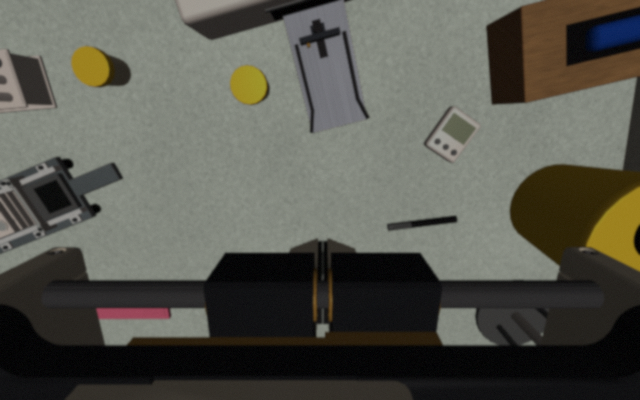

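The view shows the carrier from its mouth (338,125) to the stop (320,35), pot1 at (249,85), and the stand on the left, with its pad at (50,195) and tongue tip (118,173). I'll measure the carrier's axis.

```bash
cat >> h.py <<'E'
def cloud(f,name='wrist'):
    a=np.load('pics/'+f+'.npz'); c=camera_params(name); K=np.array(c['camera_matrix']); d=a['d']
    v,u=np.mgrid[:400,:640]; p=np.stack([(u-K[0,2])/K[0,0]*d,(v-K[1,2])/K[1,1]*d,d],-1)
    if name=='wrist':
        T=np.array(c['T_tool_cam']); M=R.from_quat(a['rot']).as_matrix()
        return a['im'],d,(p@T[:3,:3].T+T[:3,3])@M.T+a['pos']
    return a['im'],d,(p-np.array(c['t']))@np.array(c['R'])
def wshot(n):
    s=show(); im,d=snapshot('wrist'); save(n,im); np.savez('pics/'+n+'.npz',im=im,d=d,pos=s['tcp_pos'],rot=s['eef_rot'])
E
python3 - <<'E'
from h import *
im,d,P=cloud('w1')
m=(d>0)&(np.abs(P[...,2]-.045)<.006); m[:, :270]=0;m[:,380:]=0;m[150:]=0
print(m.sum(), np.median(P[m][:,2]))
q=P[m]
rect=cv2.minAreaRect((q[:,:2]*1000).astype(np.float32)); print(rect, np.round(cv2.boxPoints(rect),1))
bench=(d>0)&(np.abs(P[...,2])<.02); print('bench z',np.median(P[bench][:,2]))
# per image row edges of z~45
for v in range(45,132,6):
    u=np.where(m[v])[0]
    if len(u)>4: print(v,u.min(),u.max(),np.round(P[v,u.min()]*1000,1),np.round(P[v,u.max()]*1000,1),np.round(P[v,u.min():u.max()+1:8,2]*1000,0))
save('w1c',cv2.resize(im[0:150,260:400],None,fx=4,fy=4,interpolation=2))
E
```

```text
6296 0.045948427349294996
((691.11865234375, -275.5522766113281), (168.7828369140625, 105.97461700439453), 6.921202659606934) [[ 601.  -233.1]
 [ 613.7 -338.3]
 [ 781.3 -318. ]
 [ 768.5 -212.8]]
bench z 0.0009114516824495766
45 290 352 [ 728.7 -236.2   47.4] [ 717.7 -324.9   45.5] [47. 46. 47. 47. 47. 44. 45. 54.]
51 292 353 [ 721.  -237.7   45.4] [ 709.8 -325.6   44.9] [45. 46. 45. 47. 46. 47. 46. 53.]
57 293 354 [ 713.  -238.    45.3] [ 701.4 -326.    47.2] [45. 47. 45. 47. 47. 46. 46. 53.]
63 295 356 [ 704.4 -239.8   47.3] [ 693.2 -328.3   46.1] [47. 45. 45. 44. 45. 45. 47. 54.]
69 296 357 [ 696.4 -239.9   46.1] [ 684.8 -328.9   47.2] [46. 46. 45. 46. 46. 46. 47. 54.]
75 298 358 [ 688.  -241.6   44.9] [ 676.8 -329.9   44.4] [45. 46. 46. 46. 46. 45. 45. 54.]
81 299 359 [ 679.6 -241.9   45.8] [ 668.1 -330.3   47.1] [46. 45. 45. 46. 47. 46. 46. 53.]
87 301 360 [ 670.9 -243.6   45.4] [ 659.8 -331.3   44.6] [45. 48. 46. 45. 46. 46. 47. 55.]
93 302 362 [ 662.4 -243.9   46. ] [ 651.  -333.5   44.8] [46. 47. 47. 45. 43. 46. 47. 56.]
99 304 363 [ 653.6 -245.6   45.2] [ 642.3 -334.2   44.6] [45. 46. 45. 46. 44. 47. 45. 55.]
105 305 364 [ 644.8 -245.9   45.9] [ 633.4 -334.7   46.4] [46. 45. 46. 44. 46. 46. 45. 54.]
111 307 362 [ 635.8 -247.7   45.9] [ 625.2 -330.8   47.3] [46. 45. 45. 47. 48. 45. 46.]
117 308 365 [ 626.9 -247.9   45.4] [ 615.8 -334.8   46. ] [45. 47. 45. 46. 46. 47. 47. 46.]
123 313 348 [ 617.2 -254.5   50.2] [ 610.2 -308.    45.7] [50. 45. 47. 46. 46.]
129 313 324 [ 608.2 -253.2   46.4] [ 606.  -270.1   45.5] [46. 45.]
```

View pics/w1c.png

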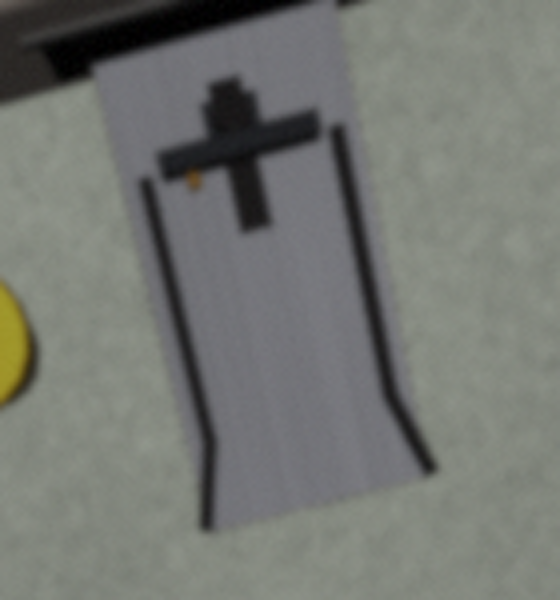

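I read the reader's yaw as about 6.6°. The end stop, with its brass pin, is visible at crop (194,180). I'll take one closer view square-on to pin down the centre line, mouth and stop face.

Run:
```python
from h import *
plan([.595,-.294,.16],np.radians(6.6))
```

```text
wz total -0.2464 then shift mm tool [ 41.4  34.1 215.8] shift untouched-yaw [ 48.5  23.5 215.7]
```

Call:
carry_out(rows=[{"dx": 0,"dy": 0,"dz": 0,"wx": 0,"wy": 0,"wz": -0.082,"jaw": 0},{"dx": 0,"dy": 0,"dz": 0,"wx": 0,"wy": 0,"wz": -0.082,"jaw": 0},{"dx": 0,"dy": 0,"dz": 0,"wx": 0,"wy": 0,"wz": -0.082,"jaw": 0},{"dx": 6,"dy": 5,"dz": 31,"wx": 0,"wy": 0,"wz": 0,"jaw": 0},{"dx": 6,"dy": 5,"dz": 31,"wx": 0,"wy": 0,"wz": 0,"jaw": 0},{"dx": 6,"dy": 5,"dz": 31,"wx": 0,"wy": 0,"wz": 0,"jaw": 0},{"dx": 6,"dy": 5,"dz": 31,"wx": 0,"wy": 0,"wz": 0,"jaw": 0},{"dx": 6,"dy": 5,"dz": 31,"wx": 0,"wy": 0,"wz": 0,"jaw": 0},{"dx": 6,"dy": 5,"dz": 31,"wx": 0,"wy": 0,"wz": 0,"jaw": 0},{"dx": 5,"dy": 4,"dz": 30,"wx": 0,"wy": 0,"wz": 0,"jaw": 0},{"dx": 0,"dy": 0,"dz": 0,"wx": 0,"wy": 0,"wz": 0,"jaw": 0},{"dx": 0,"dy": 0,"dz": 0,"wx": 0,"wy": 0,"wz": 0,"jaw": 0}])

```text
time: 2.92
tcp_pos: [0.59, -0.2998, 0.1594]
eef_rot: [0.999, 0.053, -0.002, -0.001]
force: [0.3, -0.2, 0.8]
width: 0.0002
```

Run:
```python
from h import *
wshot('w2'); plan([.58,.09,.376],np.radians(100))
im,d,P=cloud('w2'); save('w2b',cv2.resize(im[:250,180:480],None,fx=2.4,fy=2.4,interpolation=2))
m=(d>0)&(np.abs(P[...,2]-.045)<.006); m[:, :200]=0;m[:,460:]=0;m[232:]=0
for v in range(30,232,8):
    u=np.where(m[v])[0]
    if len(u)>4: print(v,u.min(),u.max(),np.round(P[v,u.min()]*1000,1),np.round(P[v,u.max()]*1000,1))
```

```text
t 2.92 tcp [ 590.  -299.8  159.4] yaw 6.06 zax [-0.0037  0.001  -1.    ] F [ 0.32 -0.23  0.78] T [-0.    0.03 -0.02] w 0.2 q [ 0.43  0.55 -0.06  1.55  0.04  1.05 -1.11]
wz total -1.6394 then shift mm tool [ 386.    56.7 -214.5] shift untouched-yaw [  30.  -388.9 -214.6]
30 260 370 [ 723.9 -236.7   46.4] [ 733.4 -323.4   45.6]
38 260 369 [ 718.6 -236.7   44.7] [ 727.6 -323.4   46. ]
46 261 369 [ 712.6 -238.    46.1] [ 721.9 -324.3   45.8]
54 261 369 [ 707.  -238.1   45. ] [ 716.  -325.1   46.4]
62 262 369 [ 701.  -239.4   46.1] [ 710.3 -326.    45.9]
70 262 368 [ 695.1 -239.5   45.2] [ 704.1 -326.    46.9]
78 206 368 [ 684.4 -191.6   39.5] [ 698.1 -326.9   46.7]
86 205 368 [ 677.8 -191.4   41.4] [ 692.1 -327.9   46.2]
94 202 368 [ 671.2 -188.5   40.4] [ 686.  -329.1   44.7]
102 264 367 [ 670.3 -242.6   45.9] [ 679.5 -328.9   46.3]
110 265 367 [ 663.9 -243.7   45.8] [ 673.1 -330.    46. ]
118 265 367 [ 657.3 -243.9   45.1] [ 666.6 -331.    45.6]
126 266 366 [ 650.9 -245.5   46.9] [ 660.  -330.9   47. ]
134 266 366 [ 644.1 -245.7   46.1] [ 653.3 -332.1   45.4]
142 267 366 [ 637.4 -247.    46.8] [ 646.5 -333.1   45.5]
150 267 366 [ 630.2 -247.    44.7] [ 639.6 -334.1   45.6]
158 268 365 [ 623.6 -248.7   47.1] [ 632.6 -334.2   46.3]
166 274 360 [ 617.  -254.4   46.9] [ 625.3 -330.6   47.6]
174 272 362 [ 609.3 -252.9   45.6] [ 618.  -333.7   45.8]
```

View pics/w2b.png

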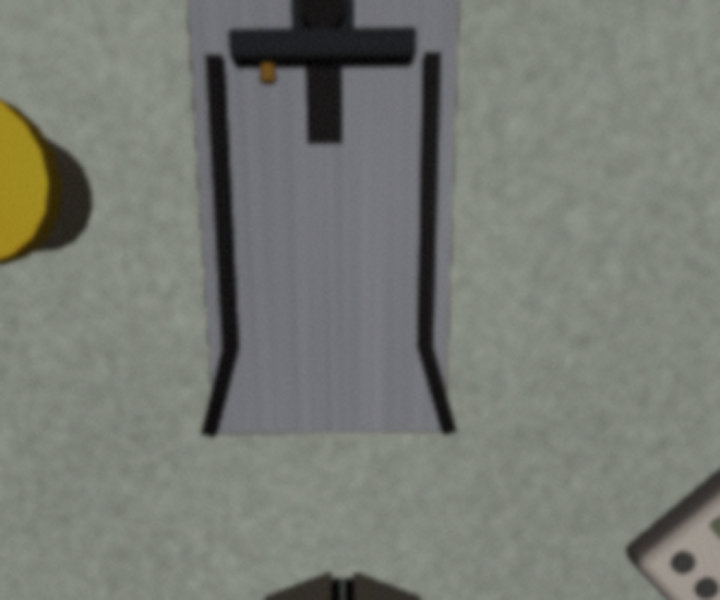

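The close view shows the mouth's front edge at crop row 432, the stop's face at row 66, and the pin out at (268,72). Next I'll compute the mouth and stop positions and go on to the stand.

Call:
carry_out(rows=[{"dx": 0,"dy": 0,"dz": -30,"wx": 0,"wy": 0,"wz": -0.117,"jaw": 0},{"dx": 0,"dy": 0,"dz": -30,"wx": 0,"wy": 0,"wz": -0.117,"jaw": 0},{"dx": 0,"dy": 0,"dz": -30,"wx": 0,"wy": 0,"wz": -0.117,"jaw": 0},{"dx": 0,"dy": 0,"dz": -30,"wx": 0,"wy": 0,"wz": -0.117,"jaw": 0},{"dx": 0,"dy": 0,"dz": -30,"wx": 0,"wy": 0,"wz": -0.117,"jaw": 0},{"dx": 0,"dy": 0,"dz": -30,"wx": 0,"wy": 0,"wz": -0.117,"jaw": 0},{"dx": 0,"dy": 0,"dz": -10,"wx": 0,"wy": 0,"wz": -0.117,"jaw": 0},{"dx": 0,"dy": 0,"dz": 0,"wx": 0,"wy": 0,"wz": -0.117,"jaw": 0},{"dx": 0,"dy": 0,"dz": 0,"wx": 0,"wy": 0,"wz": -0.117,"jaw": 0},{"dx": 0,"dy": 0,"dz": 0,"wx": 0,"wy": 0,"wz": -0.117,"jaw": 0},{"dx": 0,"dy": 0,"dz": 0,"wx": 0,"wy": 0,"wz": -0.117,"jaw": 0},{"dx": 0,"dy": 0,"dz": 0,"wx": 0,"wy": 0,"wz": -0.117,"jaw": 0},{"dx": 0,"dy": 0,"dz": 0,"wx": 0,"wy": 0,"wz": -0.117,"jaw": 0},{"dx": 0,"dy": 0,"dz": 0,"wx": 0,"wy": 0,"wz": -0.117,"jaw": 0}])

```text
time: 4.13
tcp_pos: [0.5914, -0.2996, 0.3542]
eef_rot: [0.641, 0.768, 0.0, 0.002]
force: [0.1, -0.2, 1.0]
width: 0.0008
```

Call:
carry_out(rows=[{"dx": 30,"dy": 5,"dz": 0,"wx": 0,"wy": 0,"wz": 0,"jaw": 0},{"dx": 30,"dy": 5,"dz": 0,"wx": 0,"wy": 0,"wz": 0,"jaw": 0},{"dx": 30,"dy": 5,"dz": 0,"wx": 0,"wy": 0,"wz": 0,"jaw": 0},{"dx": 30,"dy": 5,"dz": 0,"wx": 0,"wy": 0,"wz": 0,"jaw": 0},{"dx": 30,"dy": 5,"dz": 0,"wx": 0,"wy": 0,"wz": 0,"jaw": 0},{"dx": 30,"dy": 5,"dz": 0,"wx": 0,"wy": 0,"wz": 0,"jaw": 0},{"dx": 30,"dy": 5,"dz": 0,"wx": 0,"wy": 0,"wz": 0,"jaw": 0},{"dx": 30,"dy": 5,"dz": 0,"wx": 0,"wy": 0,"wz": 0,"jaw": 0},{"dx": 30,"dy": 5,"dz": 0,"wx": 0,"wy": 0,"wz": 0,"jaw": 0},{"dx": 30,"dy": 5,"dz": 0,"wx": 0,"wy": 0,"wz": 0,"jaw": 0},{"dx": 30,"dy": 5,"dz": 0,"wx": 0,"wy": 0,"wz": 0,"jaw": 0},{"dx": 30,"dy": 2,"dz": 0,"wx": 0,"wy": 0,"wz": 0,"jaw": 0},{"dx": 26,"dy": 0,"dz": 0,"wx": 0,"wy": 0,"wz": 0,"jaw": 0},{"dx": 0,"dy": 0,"dz": 0,"wx": 0,"wy": 0,"wz": 0,"jaw": 0},{"dx": 0,"dy": 0,"dz": 0,"wx": 0,"wy": 0,"wz": 0,"jaw": 0}])

```text
time: 5.38
tcp_pos: [0.5806, 0.0926, 0.3537]
eef_rot: [0.642, 0.767, 0.001, 0.002]
force: [0.9, -0.9, -0.1]
width: 0.0004
```

```bash
cat >> h.py <<'E'
def plane(f,u,v,z):
    a=np.load('pics/'+f+'.npz'); c=camera_params('wrist'); T=np.array(c['T_tool_cam']); M=R.from_quat(a['rot']).as_matrix()
    C=M@T[:3,3]+a['pos']; dr=M@T[:3,:3]@np.linalg.inv(np.array(c['camera_matrix']))@np.array([u,v,1.])
    return C+dr*(z-C[2])/dr[2]
E
python3 - <<'E'
from h import *
wshot('w3')
im,d,P=cloud('w3'); save('w3b',cv2.resize(im[:250,160:480],None,fx=2.4,fy=2.4,interpolation=2))
for n,(a,b) in dict(mouthL=(210,434),mouthR=(453,432),mouthmid=(330,433),stopL=(235,66),stopR=(412,63),pin=(268,82)).items(): print(n,np.round(plane('w2',180+a/2.4,b/2.4,.0455)*1000,1))
E
```

```text
t 5.38 tcp [580.6  92.6 353.7] yaw 100.14 zax [ 4.1e-03  1.0e-04 -1.0e+00] F [ 0.91 -0.88 -0.08] T [-0.08 -0.04  0.01] w 0.4 q [ 0.13  0.35 -0.54  1.43  0.18  1.41 -0.24]
mouthL [ 601.9 -247.8   45.5]
mouthR [ 612.5 -339.3   45.5]
mouthmid [ 607.2 -293.    45.5]
stopL [ 726.8 -249.2   45.5]
stopR [ 733.8 -307.2   45.5]
pin [ 723.2 -260.4   45.5]
```

View pics/w3b.png

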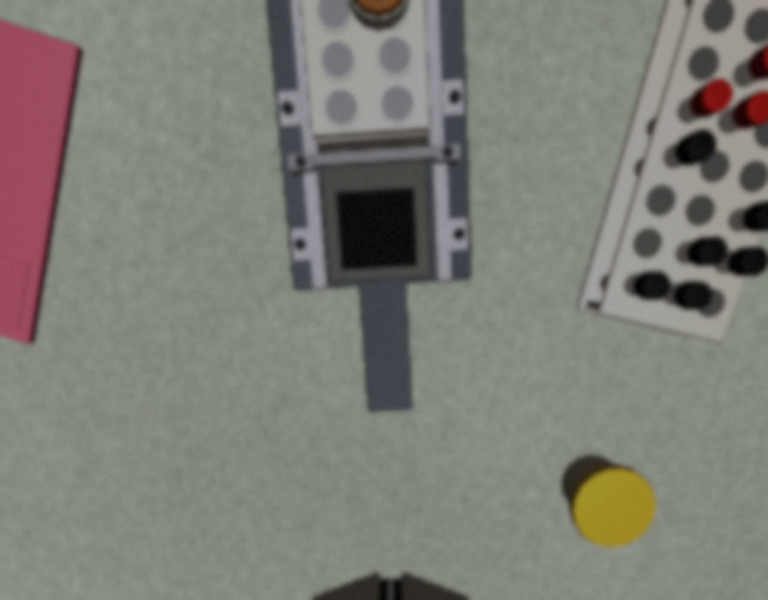

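The stand view shows the pad centred at crop (378,230), the tongue tip at (390,408), the gate bar at row 155, and the vial near the middle of the top tray. The stand's axis leans a little left of the tool's x. I'll take a lower view for accuracy.

Run:
```python
from h import *
f=lambda a,b,z: plane('w3',160+a/2.4,b/2.4,z)
pad=f(378,230,.046); tipL=f(368,411,.035);tipR=f(412,408,.035);tl=f(360,286,.035);tr=f(407,284,.035)
for x in (pad,tipL,tipR,tl,tr): print(np.round(x*1000,1))
t=(tipL+tipR)/2; dd=pad-t; print('yaw tip->pad',np.degrees(np.arctan2(dd[1],dd[0])))
dd=tl+tr-tipL-tipR; print('yaw tongue',np.degrees(np.arctan2(dd[1],dd[0])))
```

```text
[556.8 190.3  46. ]
[569.5  79.1  35. ]
[597.6  86.1  35. ]
[551.2 156.2  35. ]
[580.  162.6  35. ]
yaw tip->pad 103.94391057640131
yaw tongue 103.1616757829424
```

Call:
carry_out(rows=[{"dx": 0,"dy": 0,"dz": 30,"wx": 0,"wy": 0,"wz": -0.03,"jaw": 0},{"dx": 0,"dy": 0,"dz": 30,"wx": 0,"wy": 0,"wz": -0.03,"jaw": 0},{"dx": 0,"dy": 0,"dz": 30,"wx": 0,"wy": 0,"wz": 0,"jaw": 0},{"dx": 0,"dy": 0,"dz": 30,"wx": 0,"wy": 0,"wz": 0,"jaw": 0},{"dx": 0,"dy": 0,"dz": 30,"wx": 0,"wy": 0,"wz": 0,"jaw": 0},{"dx": 0,"dy": 0,"dz": 30,"wx": 0,"wy": 0,"wz": 0,"jaw": 0},{"dx": 0,"dy": 0,"dz": 20,"wx": 0,"wy": 0,"wz": 0,"jaw": 0},{"dx": 0,"dy": 0,"dz": 0,"wx": 0,"wy": 0,"wz": 0,"jaw": 0},{"dx": 0,"dy": 0,"dz": 0,"wx": 0,"wy": 0,"wz": 0,"jaw": 0}])

```text
time: 6.18
tcp_pos: [0.5811, 0.0891, 0.1512]
eef_rot: [0.621, 0.784, -0.001, 0.0]
force: [0.6, 0.3, 1.4]
width: 0.0004
```

Run:
```python
from h import *
wshot('w4')
im,d,P=cloud('w4'); save('w4b',cv2.resize(im[:250,160:480],None,fx=2.4,fy=2.4,interpolation=2))
for v in (60,90,110,120,140): print(v,[int(round(x*1000)) for x in P[v,230:400:8,2]])
```

```text
t 6.18 tcp [581.1  89.1 151.2] yaw 103.28 zax [-4.e-04 -1.e-03 -1.e+00] F [0.57 0.28 1.44] T [ 0.03 -0.14  0.  ] w 0.4 q [ 0.12  0.5  -0.52  1.72  0.29  0.99 -0.27]
60 [3, 1, 1, 2, 37, 48, 47, 45, 47, 47, 47, 48, 46, 46, 310, 47, 45, 49, 49, 36, 36, 1]
90 [0, 0, 1, 2, 39, 39, 49, 47, 48, 47, 47, 46, 47, 47, 47, 46, 46, 48, 47, 39, 1, 1]
110 [1, 1, 1, 1, 34, 36, 50, 45, 46, 47, 47, 45, 46, 46, 46, 46, 46, 48, 49, 36, 1, -1]
120 [2, 0, 1, 2, 1, 2, 2, 0, 2, 0, 36, 36, 36, 36, 1, 1, 1, 1, 2, 1, 0, 2]
140 [0, 1, 0, 1, 0, 0, 0, 2, 1, 1, 36, 35, 36, 37, 1, 0, 1, -1, 2, 1, 1, 310]
```

View pics/w4b.png

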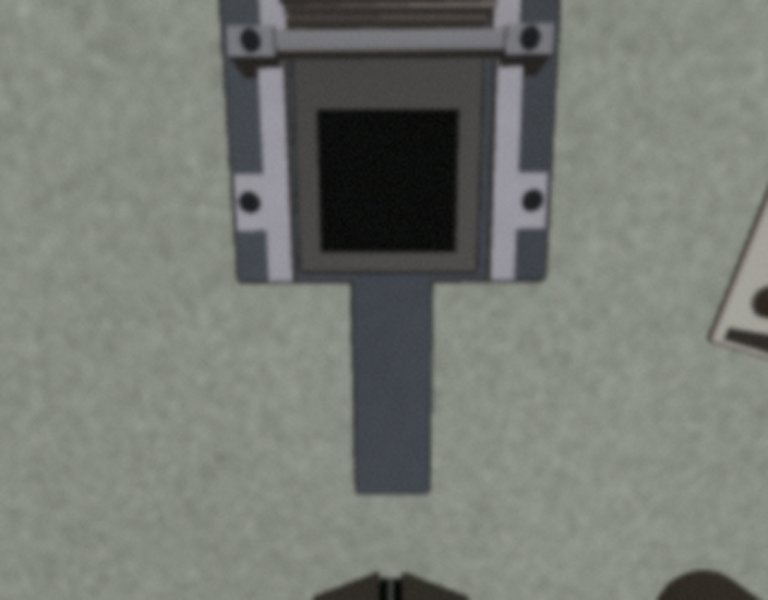

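Run:
```python
from h import *
f=lambda a,b,z: plane('w4',160+a/2.4,b/2.4,z)*1000
ang=lambda d: round(np.degrees(np.arctan2(d[1],d[0])),2)
pts=dict(tonA=(352,282,.035),tonB=(356,492,.035),tonC=(433,282,.035),tonD=(430,492,.035),padTL=(317,110,.046),padTR=(459,110,.046),padBL=(321,251,.046),padBR=(457,251,.046),plBL=(301,271,.045),plBR=(476,271,.045),plTL=(293,60,.045),plTR=(484,60,.045),rlTL=(259,70,.047),rlBL=(268,280,.047),rrTR=(523,70,.047),rrBR=(515,280,.047), flBL=(237,282,.035),flBR=(547,281,.035))
p={k:f(*v) for k,v in pts.items()}
for k,v in p.items(): print(k,np.round(v[:2],1))
print('tongue',ang(p['tonA']-p['tonB']),ang(p['tonC']-p['tonD']))
print('pad',ang(p['padTL']-p['padBL']),ang(p['padTR']-p['padBR']),'mid',ang(p['padTL']+p['padTR']-p['padBL']-p['padBR']))
print('plate',ang(p['plTL']-p['plBL']),ang(p['plTR']-p['plBR']))
print('rails',ang(p['rlTL']-p['rlBL']),ang(p['rrTR']-p['rrBR']))
print('front edges +90', ang(p['flBR']-p['flBL'])+90, ang(p['plBR']-p['plBL'])+90)
pc=(p['padTL']+p['padTR']+p['padBL']+p['padBR'])/4; print('pad c',pc,'plate end mid',(p['plBL']+p['plBR'])/2,'tongue mids',(p['tonA']+p['tonC'])/2,(p['tonB']+p['tonD'])/2, 'rail mids',(p['rlTL']+p['rrTR'])/2,(p['rlBL']+p['rrBR'])/2)
```

```text
tonA [550.6 157.1]
tonB [569.2  80.2]
tonC [579.  163.8]
tonD [597.4  86.9]
padTL [528.4 207.2]
padTR [573.3 217.8]
padBL [538.6 164.8]
padBR [583.9 175.6]
plBL [533.1 156.8]
plBR [592.  170.8]
plTL [517.9 219.8]
plTR [577.4 233.9]
rlTL [508.2 214.1]
rlBL [522.9 151.3]
rrTR [590.2 233.5]
rrBR [605.7 171. ]
flBL [510.3 147.5]
flBR [618.9 173.6]
tongue 103.62 103.46
pad 103.5 104.0 mid 103.75
plate 103.61 103.01
rails 103.15 103.89
front edges +90 103.51 103.33
pad c [556.0513067 191.3574563  46.       ] plate end mid [562.56473887 163.79229603  45.        ] tongue mids [564.82381468 160.41735055  35.        ] [583.34087438  83.54477301  35.        ] rail mids [549.19730503 223.76003879  47.        ] [564.2543726  161.14310234  47.        ]
```

The stand's yaw is 103.5°. The pad centre is (556.0, 191.4) at about z 46, and the two wrist heights agree within 1 mm. I'll move above the pad and come down to near contact.

Call:
carry_out(rows=[{"dx": 30,"dy": 0,"dz": 0,"wx": 0,"wy": 0,"wz": -0.004,"jaw": 0},{"dx": 30,"dy": 0,"dz": 0,"wx": 0,"wy": 0,"wz": 0,"jaw": 0},{"dx": 30,"dy": 0,"dz": 0,"wx": 0,"wy": 0,"wz": 0,"jaw": 0},{"dx": 15,"dy": 0,"dz": 0,"wx": 0,"wy": 0,"wz": 0,"jaw": 0},{"dx": 0,"dy": 0,"dz": 25,"wx": 0,"wy": 0,"wz": 0,"jaw": 0},{"dx": 0,"dy": 0,"dz": 25,"wx": 0,"wy": 0,"wz": 0,"jaw": 0},{"dx": 0,"dy": 0,"dz": 25,"wx": 0,"wy": 0,"wz": 0,"jaw": 0},{"dx": 0,"dy": 0,"dz": 15,"wx": 0,"wy": 0,"wz": 0,"jaw": 0},{"dx": 0,"dy": 0,"dz": 6,"wx": 0,"wy": 0,"wz": 0,"jaw": 0},{"dx": 0,"dy": 0,"dz": 0,"wx": 0,"wy": 0,"wz": 0,"jaw": 0},{"dx": 0,"dy": 0,"dz": 0,"wx": 0,"wy": 0,"wz": 0,"jaw": 0},{"dx": 0,"dy": 0,"dz": 0,"wx": 0,"wy": 0,"wz": 0,"jaw": 0}])

```text
time: 7.23
tcp_pos: [0.5576, 0.1933, 0.0567]
eef_rot: [0.618, 0.786, 0.001, 0.001]
force: [-0.2, 0.3, 0.7]
width: 0.0003
```

Run:
```python
from h import *
wshot('w5'); im=np.load('pics/w5.npz')['im']; save('w5b',cv2.resize(im[100:400,120:520],None,fx=2,fy=2,interpolation=2)); show()
plan([.5560,.1914,.0465],np.radians(103.5))
```

```text
t 7.23 tcp [557.6 193.3  56.7] yaw 103.6 zax [ 0.0029  0.001  -1.    ] F [-0.2   0.32  0.71] T [-0.01 -0.18 -0.02] w 0.3 q [-0.09  0.62 -0.48  1.81  0.38  0.81 -0.53]
t 7.28 tcp [557.5 193.3  56.5] yaw 103.61 zax [ 0.0028  0.001  -1.    ] F [ 0.04  0.31 -0.4 ] T [-0.03 -0.08  0.01] w 0.4 q [-0.09  0.62 -0.48  1.81  0.38  0.81 -0.53]
wz total 0.002 then shift mm tool [-1.5 -1.9 10. ] shift untouched-yaw [-1.5 -1.9 10. ]
```

View pics/w5.png

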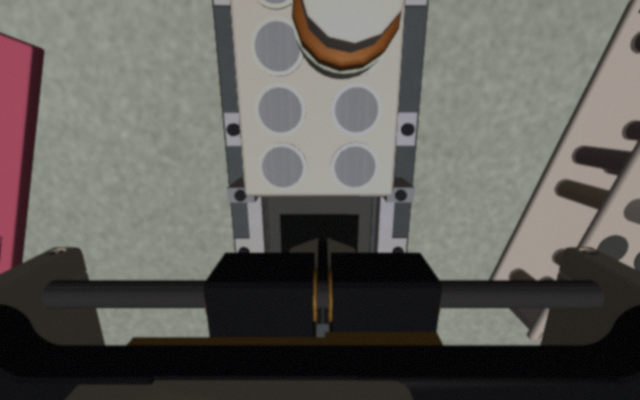

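The fingers sit over the pad at (322,245), and the trays and vial stand undisturbed. I'll centre and then feel downward.

Call:
carry_out(rows=[{"dx": -1.5,"dy": -1.9,"dz": 4,"wx": 0,"wy": 0,"wz": 0,"jaw": 0},{"dx": 0,"dy": 0,"dz": 3,"wx": 0,"wy": 0,"wz": 0,"jaw": 0},{"dx": 0,"dy": 0,"dz": 1,"wx": 0,"wy": 0,"wz": 0,"jaw": 0},{"dx": 0,"dy": 0,"dz": 0,"wx": 0,"wy": 0,"wz": 0,"jaw": 0},{"dx": 0,"dy": 0,"dz": 0,"wx": 0,"wy": 0,"wz": 0,"jaw": 0}])

```text
time: 7.7
tcp_pos: [0.5547, 0.1909, 0.0467]
eef_rot: [0.618, 0.786, -0.0, -0.0]
force: [0.8, -0.3, -0.3]
width: 0.0001
```

Call:
carry_out(rows=[{"dx": 0,"dy": 0,"dz": 0.5,"wx": 0,"wy": 0,"wz": 0,"jaw": 0},{"dx": 0,"dy": 0,"dz": 0.5,"wx": 0,"wy": 0,"wz": 0,"jaw": 0},{"dx": 0,"dy": 0,"dz": 0,"wx": 0,"wy": 0,"wz": 0,"jaw": 0}])

```text
time: 7.95
tcp_pos: [0.5548, 0.191, 0.0464]
eef_rot: [0.618, 0.786, 0.0, 0.0]
force: [-2.0, -1.4, 8.7]
width: 0.0005
```

Call:
carry_out(rows=[{"dx": 0,"dy": 0,"dz": 0,"wx": 0,"wy": 0,"wz": 0,"jaw": 0}])

```text
time: 8.03
tcp_pos: [0.5548, 0.191, 0.0464]
eef_rot: [0.618, 0.786, 0.0, 0.0]
force: [-1.9, -0.6, 6.8]
width: 0.0007
```

Call:
carry_out(rows=[{"dx": -0.5,"dy": 0,"dz": 0,"wx": 0,"wy": 0,"wz": 0,"jaw": 0}])

```text
time: 8.12
tcp_pos: [0.5548, 0.191, 0.0464]
eef_rot: [0.618, 0.786, 0.0, 0.0]
force: [-2.0, 0.4, 6.6]
width: 0.0007
```

Call:
carry_out(rows=[{"dx": -0.5,"dy": 0,"dz": 0,"wx": 0,"wy": 0,"wz": 0,"jaw": 0}])

```text
time: 8.2
tcp_pos: [0.5549, 0.1909, 0.0464]
eef_rot: [0.618, 0.786, 0.001, -0.0]
force: [-1.9, 1.7, 6.4]
width: 0.0003
```

Call:
carry_out(rows=[{"dx": -0.5,"dy": 0,"dz": 0.1,"wx": 0,"wy": 0,"wz": 0,"jaw": 0},{"dx": -0.5,"dy": 0,"dz": 0,"wx": 0,"wy": 0,"wz": 0,"jaw": 0},{"dx": -0.5,"dy": 0,"dz": 0,"wx": 0,"wy": 0,"wz": 0,"jaw": 0}])

```text
time: 8.45
tcp_pos: [0.5555, 0.1903, 0.0464]
eef_rot: [0.618, 0.786, 0.001, -0.0]
force: [-0.9, 3.1, 4.1]
width: 0.0002
```

Call:
carry_out(rows=[{"dx": -0.5,"dy": 0,"dz": 0,"wx": 0,"wy": 0,"wz": 0,"jaw": 0},{"dx": -0.5,"dy": 0,"dz": 0,"wx": 0,"wy": 0,"wz": 0,"jaw": 0}])

```text
time: 8.62
tcp_pos: [0.5559, 0.1892, 0.0464]
eef_rot: [0.618, 0.786, 0.001, -0.0]
force: [-0.8, 3.1, 5.3]
width: 0.0007
```

Call:
carry_out(rows=[{"dx": 0,"dy": 0,"dz": 0.3,"wx": 0,"wy": 0,"wz": 0,"jaw": 0},{"dx": 0,"dy": 0,"dz": 0,"wx": 0,"wy": 0,"wz": 0,"jaw": 0}])

```text
time: 8.78
tcp_pos: [0.556, 0.1891, 0.0464]
eef_rot: [0.618, 0.786, 0.001, 0.0]
force: [-2.1, 2.7, 8.8]
width: 0.0001
```

Call:
carry_out(rows=[{"dx": 0,"dy": 0,"dz": 0.2,"wx": 0,"wy": 0,"wz": 0,"jaw": 0},{"dx": 0,"dy": 0,"dz": 0,"wx": 0,"wy": 0,"wz": 0,"jaw": 0}])

```text
time: 8.95
tcp_pos: [0.556, 0.1891, 0.0463]
eef_rot: [0.618, 0.786, 0.001, 0.0]
force: [-3.5, 0.7, 10.2]
width: 0.0005
```

Run:
```python
from h import *
wshot('w6');im,d=snapshot('side'); save('side1',im)
a=np.load('pics/w5.npz')['im'];b=np.load('pics/w6.npz')['im']
save('w56',np.vstack([cv2.resize(x[150:255,200:440],None,fx=3,fy=2.8,interpolation=2) for x in(a,b)])[:600])
```

```text
t 8.95 tcp [556.  189.1  46.3] yaw 103.68 zax [ 0.0016  0.0018 -1.    ] F [-3.47  0.72 10.2 ] T [0.51 0.5  0.03] w 0.5 q [-0.09  0.63 -0.48  1.82  0.39  0.78 -0.53]
```

View pics/w56.png

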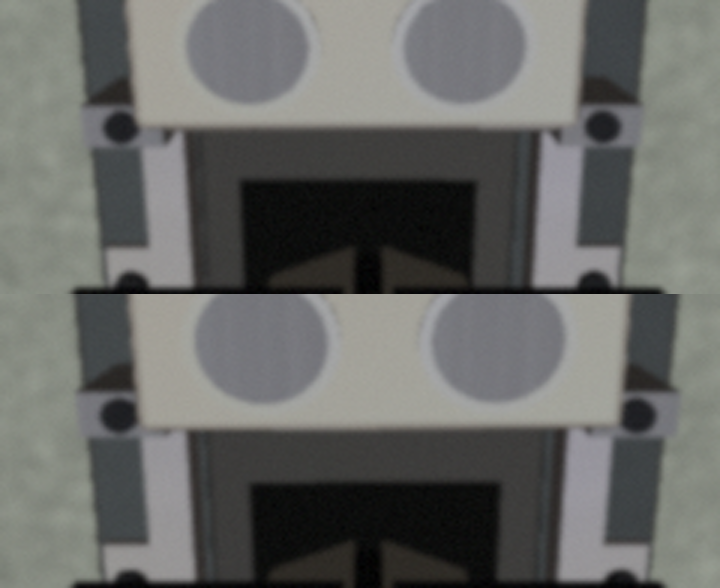

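Run:
```python
from h import *
c,s=np.cos(np.radians(103.5)),np.sin(np.radians(103.5))
o=np.array([556.05,191.36])
for f,pts in (('w5',[(241,181),(475,181)]),('w6',[(251,483-294),(500,483-294)])):
    for a,b in pts:
        p=plane(f,200+a/3,150+b/2.8,.046)[:2]*1000-o; print(f,'stand along',round(p@[c,s],2),'across',round(p@[s,-c],2))
```

```text
w5 stand along 21.51 across -23.0
w5 stand along 21.59 across 22.64
w6 stand along 19.63 across -22.37
w6 stand along 19.79 across 23.37
```

Call:
carry_out(rows=[{"dx": -0.7,"dy": -0.3,"dz": -0.1,"wx": 0,"wy": 0,"wz": 0,"jaw": 0},{"dx": -0.7,"dy": -0.2,"dz": 0,"wx": 0,"wy": 0,"wz": 0,"jaw": 0},{"dx": -0.7,"dy": 0,"dz": 0,"wx": 0,"wy": 0,"wz": 0,"jaw": 0}])

```text
time: 9.3
tcp_pos: [0.5562, 0.1879, 0.0464]
eef_rot: [0.618, 0.786, 0.002, -0.0]
force: [-1.5, 5.5, 7.9]
width: 0.0007
```

Call:
carry_out(rows=[{"dx": -0.7,"dy": 0,"dz": 0,"wx": 0,"wy": 0,"wz": 0,"jaw": 0},{"dx": -0.7,"dy": 0,"dz": 0,"wx": 0,"wy": 0,"wz": 0,"jaw": 0}])

```text
time: 9.47
tcp_pos: [0.5565, 0.1867, 0.0464]
eef_rot: [0.618, 0.787, 0.002, -0.0]
force: [-2.3, 5.9, 7.2]
width: 0.0004
```

The pad's edge moved 1.8 mm with the tool, so the plate is being carried. I'll continue the draw in small steps.

Call:
carry_out(rows=[{"dx": -0.8,"dy": 0,"dz": 0.1,"wx": 0,"wy": 0,"wz": 0,"jaw": 0},{"dx": -0.8,"dy": 0,"dz": 0,"wx": 0,"wy": 0,"wz": 0,"jaw": 0},{"dx": -0.8,"dy": 0,"dz": 0,"wx": 0,"wy": 0,"wz": 0,"jaw": 0},{"dx": -0.8,"dy": 0,"dz": 0,"wx": 0,"wy": 0,"wz": 0,"jaw": 0}])

```text
time: 9.8
tcp_pos: [0.5573, 0.1837, 0.0464]
eef_rot: [0.618, 0.787, 0.002, -0.0]
force: [-1.5, 5.5, 8.1]
width: 0.0004
```

Call:
carry_out(rows=[{"dx": -1,"dy": 0,"dz": 0,"wx": 0,"wy": 0,"wz": 0,"jaw": 0},{"dx": -1,"dy": 0,"dz": 0,"wx": 0,"wy": 0,"wz": 0,"jaw": 0},{"dx": -1,"dy": 0,"dz": 0,"wx": 0,"wy": 0,"wz": 0,"jaw": 0},{"dx": -1,"dy": 0,"dz": 0,"wx": 0,"wy": 0,"wz": 0,"jaw": 0}])

```text
time: 10.13
tcp_pos: [0.5583, 0.1798, 0.0464]
eef_rot: [0.618, 0.787, 0.002, -0.0]
force: [-1.4, 4.9, 8.2]
width: 0.0008
```

Run:
```python
from h import *
wshot('w7')
b=np.load('pics/w7.npz')['im']
save('w7b',cv2.resize(b[150:255,200:440],None,fx=3,fy=2.8,interpolation=2))
```

```text
t 10.13 tcp [558.3 179.8  46.4] yaw 103.73 zax [ 0.0024  0.0036 -1.    ] F [-1.45  4.85  8.24] T [ 1.25  0.25 -0.04] w 0.8 q [-0.07  0.63 -0.48  1.82  0.39  0.78 -0.51]
```

View pics/w7b.png

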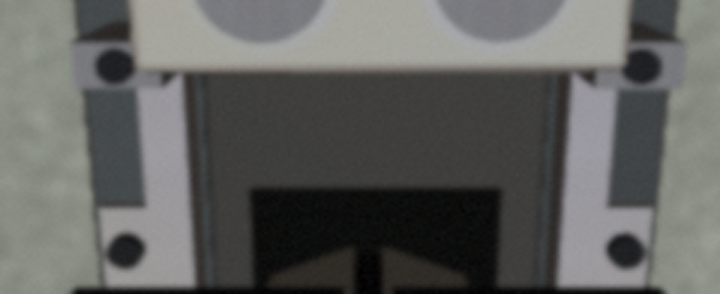

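The pad keeps its place relative to the fingertips: crop row 188 before and after. There's no slip, the press is 8 N and the pull 5 N. Continuing a little faster.

Call:
carry_out(rows=[{"dx": -1.2,"dy": 0,"dz": 0,"wx": 0,"wy": 0,"wz": 0,"jaw": 0},{"dx": -1.5,"dy": 0,"dz": 0,"wx": 0,"wy": 0,"wz": 0,"jaw": 0},{"dx": -1.5,"dy": 0,"dz": 0,"wx": 0,"wy": 0,"wz": 0,"jaw": 0},{"dx": -1.5,"dy": 0,"dz": 0,"wx": 0,"wy": 0,"wz": 0,"jaw": 0},{"dx": -1.5,"dy": 0,"dz": 0,"wx": 0,"wy": 0,"wz": 0,"jaw": 0},{"dx": -1.5,"dy": 0,"dz": 0,"wx": 0,"wy": 0,"wz": 0,"jaw": 0}])

```text
time: 10.68
tcp_pos: [0.5604, 0.1714, 0.0464]
eef_rot: [0.618, 0.787, 0.002, -0.0]
force: [-2.9, 5.4, 7.7]
width: 0.0005
```

Call:
carry_out(rows=[{"dx": -1.5,"dy": 0,"dz": 0,"wx": 0,"wy": 0,"wz": 0,"jaw": 0},{"dx": -1.5,"dy": 0,"dz": 0,"wx": 0,"wy": 0,"wz": 0,"jaw": 0},{"dx": -1.5,"dy": 0,"dz": 0,"wx": 0,"wy": 0,"wz": 0,"jaw": 0},{"dx": -1.5,"dy": 0,"dz": 0,"wx": 0,"wy": 0,"wz": 0,"jaw": 0},{"dx": -1.5,"dy": 0,"dz": 0,"wx": 0,"wy": 0,"wz": 0,"jaw": 0},{"dx": -1.5,"dy": 0,"dz": 0,"wx": 0,"wy": 0,"wz": 0,"jaw": 0}])

```text
time: 11.18
tcp_pos: [0.5625, 0.1626, 0.0464]
eef_rot: [0.618, 0.787, 0.002, -0.0]
force: [-0.7, 5.9, 8.7]
width: 0.0005
```

Run:
```python
from h import *
wshot('w8')
b=np.load('pics/w8.npz')['im']
save('w8b',cv2.resize(b[50:255,200:440],None,fx=3,fy=2.8,interpolation=2))
```

```text
t 11.18 tcp [562.5 162.6  46.4] yaw 103.73 zax [ 0.0024  0.0035 -1.    ] F [-0.67  5.86  8.72] T [1.32 0.21 0.01] w 0.5 q [-0.04  0.63 -0.48  1.83  0.39  0.78 -0.48]
```

View pics/w8b.png

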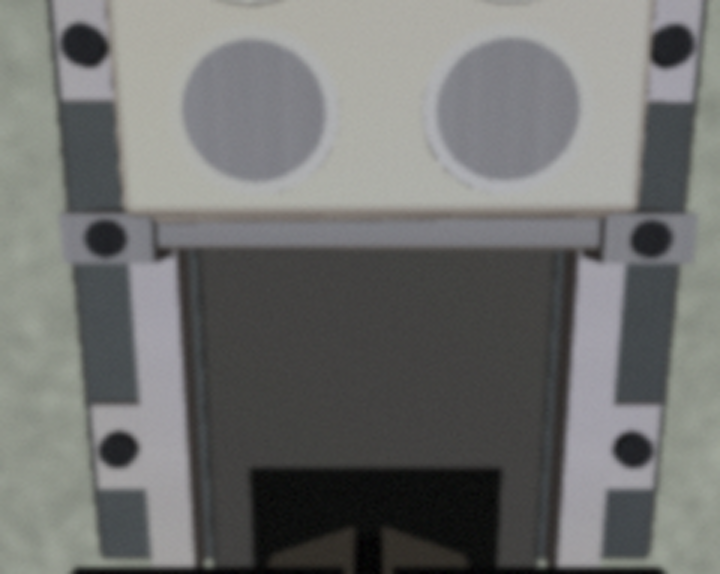

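The draw is straight and without slip, with about 29 mm drawn and the trays square against the gate.

Call:
carry_out(rows=[{"dx": -1.5,"dy": 0,"dz": 0,"wx": 0,"wy": 0,"wz": 0,"jaw": 0},{"dx": -1.5,"dy": 0,"dz": 0,"wx": 0,"wy": 0,"wz": 0,"jaw": 0},{"dx": -1.5,"dy": 0,"dz": 0,"wx": 0,"wy": 0,"wz": 0,"jaw": 0},{"dx": -1.5,"dy": 0,"dz": 0,"wx": 0,"wy": 0,"wz": 0,"jaw": 0},{"dx": -1.5,"dy": 0,"dz": 0,"wx": 0,"wy": 0,"wz": 0,"jaw": 0},{"dx": -1.5,"dy": 0,"dz": 0,"wx": 0,"wy": 0,"wz": 0,"jaw": 0},{"dx": -1.5,"dy": 0,"dz": 0,"wx": 0,"wy": 0,"wz": 0,"jaw": 0},{"dx": -1.5,"dy": 0,"dz": 0,"wx": 0,"wy": 0,"wz": 0,"jaw": 0}])

```text
time: 11.9
tcp_pos: [0.5653, 0.1509, 0.0463]
eef_rot: [0.618, 0.787, 0.002, -0.0]
force: [-1.6, 6.1, 8.1]
width: 0.0002
```

Call:
carry_out(rows=[{"dx": -1.5,"dy": 0,"dz": 0,"wx": 0,"wy": 0,"wz": 0,"jaw": 0},{"dx": -1.5,"dy": 0,"dz": 0,"wx": 0,"wy": 0,"wz": 0,"jaw": 0},{"dx": -1.5,"dy": 0,"dz": 0,"wx": 0,"wy": 0,"wz": 0,"jaw": 0},{"dx": -1.5,"dy": 0,"dz": 0,"wx": 0,"wy": 0,"wz": 0,"jaw": 0},{"dx": -1.5,"dy": 0,"dz": 0,"wx": 0,"wy": 0,"wz": 0,"jaw": 0},{"dx": -1.5,"dy": 0,"dz": 0,"wx": 0,"wy": 0,"wz": 0,"jaw": 0},{"dx": -1.5,"dy": 0,"dz": 0,"wx": 0,"wy": 0,"wz": 0,"jaw": 0},{"dx": -1.5,"dy": 0,"dz": 0,"wx": 0,"wy": 0,"wz": 0,"jaw": 0}])

```text
time: 12.57
tcp_pos: [0.5682, 0.1393, 0.0464]
eef_rot: [0.618, 0.787, 0.002, -0.0]
force: [-2.2, 6.0, 9.3]
width: 0.0007
```

Call:
carry_out(rows=[{"dx": -1.5,"dy": 0,"dz": 0,"wx": 0,"wy": 0,"wz": 0,"jaw": 0},{"dx": -1.5,"dy": 0,"dz": 0,"wx": 0,"wy": 0,"wz": 0,"jaw": 0},{"dx": -1.5,"dy": 0,"dz": 0,"wx": 0,"wy": 0,"wz": 0,"jaw": 0},{"dx": -1.5,"dy": 0,"dz": 0,"wx": 0,"wy": 0,"wz": 0,"jaw": 0}])

```text
time: 12.9
tcp_pos: [0.5696, 0.1335, 0.0464]
eef_rot: [0.617, 0.787, 0.002, -0.0]
force: [-2.6, 6.2, 8.4]
width: 0.0006
```

Run:
```python
from h import *
wshot('w9')
b=np.load('pics/w9.npz')['im']
save('w9b',cv2.resize(b[0:255,180:460],None,fx=2.3,fy=2.3,interpolation=2))
im,d=snapshot('side'); save('side2c',cv2.resize(im[140:210,270:360],None,fx=6,fy=6,interpolation=2))
```

```text
t 12.9 tcp [569.6 133.5  46.4] yaw 103.74 zax [ 0.0025  0.0035 -1.    ] F [-2.65  6.22  8.39] T [1.37 0.21 0.01] w 0.6 q [ 0.01  0.63 -0.48  1.83  0.39  0.78 -0.43]
```

View pics/w9b.png

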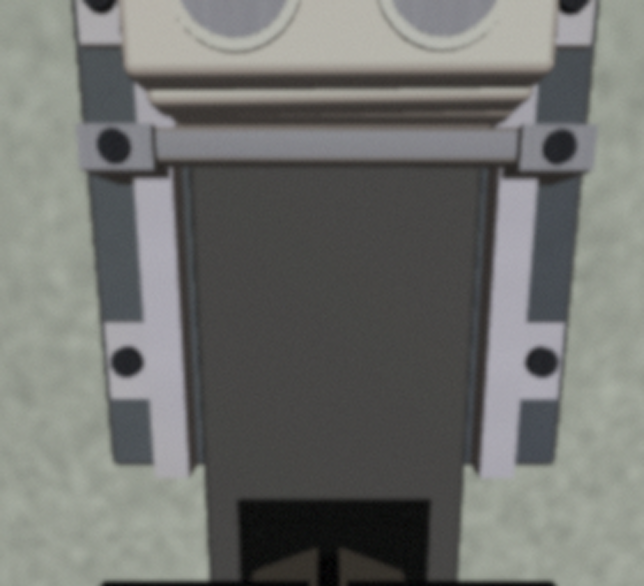

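View pics/side2c.png

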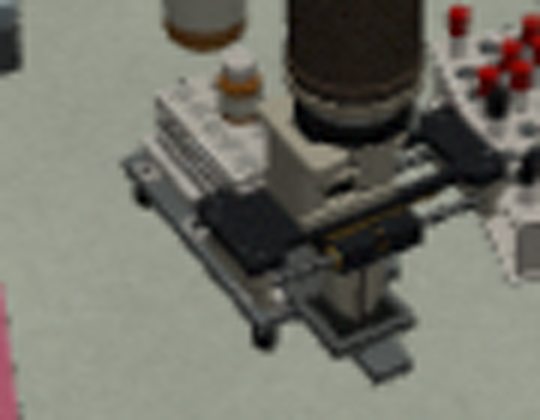

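The trays are still square behind the gate and the vial is upright. The pad's place under the fingers is unchanged. About 59.5 mm is drawn, so I'll do another 8 mm before gripping.

Call:
carry_out(rows=[{"dx": -1.4,"dy": 0,"dz": 0,"wx": 0,"wy": 0,"wz": 0,"jaw": 0},{"dx": -1.4,"dy": 0,"dz": 0,"wx": 0,"wy": 0,"wz": 0,"jaw": 0},{"dx": -1.4,"dy": 0,"dz": 0,"wx": 0,"wy": 0,"wz": 0,"jaw": 0},{"dx": -1.4,"dy": 0,"dz": 0,"wx": 0,"wy": 0,"wz": 0,"jaw": 0},{"dx": -1.4,"dy": 0,"dz": 0,"wx": 0,"wy": 0,"wz": 0,"jaw": 0},{"dx": -1.4,"dy": 0,"dz": 0,"wx": 0,"wy": 0,"wz": 0,"jaw": 0},{"dx": 0,"dy": 0,"dz": 0,"wx": 0,"wy": 0,"wz": 0,"jaw": 0}])

```text
time: 13.58
tcp_pos: [0.5719, 0.1243, 0.0464]
eef_rot: [0.618, 0.786, 0.002, 0.0]
force: [0.1, 1.6, 9.2]
width: 0.0003
```

Call:
carry_out(rows=[{"dx": 0.5,"dy": 0,"dz": -0.4,"wx": 0,"wy": 0,"wz": 0,"jaw": 0},{"dx": 0.5,"dy": 0,"dz": -0.4,"wx": 0,"wy": 0,"wz": 0,"jaw": 0},{"dx": 0,"dy": 0,"dz": -2,"wx": 0,"wy": 0,"wz": 0,"jaw": 0},{"dx": 0,"dy": 0,"dz": -10,"wx": 0,"wy": 0,"wz": 0,"jaw": 0},{"dx": 0,"dy": 0,"dz": -15,"wx": 0,"wy": 0,"wz": 0,"jaw": 0},{"dx": -15,"dy": 0,"dz": -20,"wx": 0,"wy": 0,"wz": 0,"jaw": 91.8},{"dx": -15,"dy": 0,"dz": -20,"wx": 0,"wy": 0,"wz": 0,"jaw": 91.8},{"dx": -20,"dy": 0,"dz": -20,"wx": 0,"wy": 0,"wz": 0,"jaw": 91.8},{"dx": 0,"dy": 0,"dz": 0,"wx": 0,"wy": 0,"wz": 0,"jaw": 91.8},{"dx": 0,"dy": 0,"dz": 0,"wx": 0,"wy": 0,"wz": 0,"jaw": 91.8}])

```text
time: 14.42
tcp_pos: [0.5831, 0.0732, 0.1342]
eef_rot: [0.619, 0.785, 0.0, 0.001]
force: [0.3, 0.4, -0.7]
width: 0.0291
```

Run:
```python
from h import *
wshot('w10')
im,d,P=cloud('w10'); save('w10b',cv2.resize(im[:250,160:480],None,fx=2.4,fy=2.4,interpolation=2))
```

```text
t 14.42 tcp [583.1  73.2 134.2] yaw 103.46 zax [ 1.9e-03 -6.0e-04 -1.0e+00] F [ 0.29  0.4  -0.69] T [ 0.01 -0.07  0.04] w 29.1 q [ 0.15  0.52 -0.53  1.74  0.31  0.96 -0.26]
```

View pics/w10b.png

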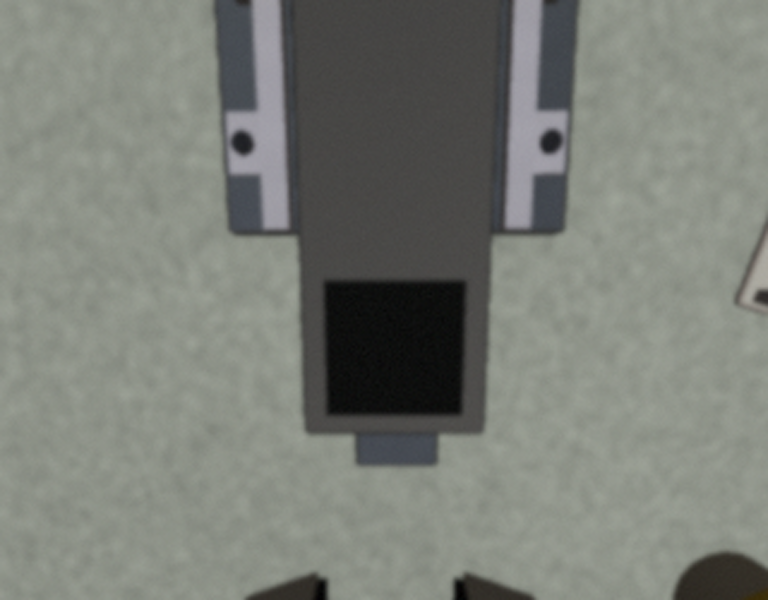

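The pad's -x end is clear of the rails by about 68 mm: the plate end's edge is at crop row 432 and the floor edge at row 232. Next I'll work out the grip pose.

Run:
```python
from h import *
f=lambda a,b,z: plane('w10',160+a/2.4,b/2.4,z)*1000
A,B=f(305,432,.045),f(485,431,.045); C,D=f(299,236,.045),f(492,236,.045)
e=(A+B)/2; g=(C+D)/2; dd=g-e; print(np.round(A,1),np.round(B,1),'yaw',np.degrees(np.arctan2(dd[1],dd[0])), np.degrees(np.arctan2(*(B-A)[[1,0]]))+90)
pc=np.mean([f(324,281,.046),f(466,281,.046),f(463,415,.046),f(326,415,.046)],0); print('pad',pc,'end',e)
u=np.array([np.cos(np.radians(103.5)),np.sin(np.radians(103.5)),0])
print('grip from end',e+17*u,'from pad',pc-12*u)
p=(e+17*u+pc-12*u)/2
plan([p[0]/1000,p[1]/1000,.0215],np.radians(103.5))
```

```text
[549.   89.6  45. ] [609.2 104.4  45. ] yaw 103.48760439878906 103.82138074349051
pad [572.42170489 124.06626193  46.        ] end [579.08807239  96.96779376  45.        ]
grip from end [575.1195012  113.49808241  45.        ] from pad [575.22304925 112.39782289  46.        ]
wz total 0.0011 then shift mm tool [ 39.1   2.1 111.7] shift untouched-yaw [ 39.1   2.2 111.7]
```

Call:
carry_out(rows=[{"dx": 10,"dy": 0.5,"dz": 0,"wx": 0,"wy": 0,"wz": 0,"jaw": 91.8},{"dx": 10,"dy": 0.5,"dz": 0,"wx": 0,"wy": 0,"wz": 0,"jaw": 91.8},{"dx": 10,"dy": 0.5,"dz": 0,"wx": 0,"wy": 0,"wz": 0,"jaw": 91.8},{"dx": 9,"dy": 0.5,"dz": 10,"wx": 0,"wy": 0,"wz": 0,"jaw": 91.8},{"dx": 0,"dy": 0,"dz": 20,"wx": 0,"wy": 0,"wz": 0,"jaw": 91.8},{"dx": 0,"dy": 0,"dz": 20,"wx": 0,"wy": 0,"wz": 0,"jaw": 91.8},{"dx": 0,"dy": 0,"dz": 10,"wx": 0,"wy": 0,"wz": 0,"jaw": 91.8},{"dx": 0,"dy": 0,"dz": 0,"wx": 0,"wy": 0,"wz": 0,"jaw": 91.8},{"dx": 0,"dy": 0,"dz": 0,"wx": 0,"wy": 0,"wz": 0,"jaw": 91.8}])

```text
time: 15.22
tcp_pos: [0.5745, 0.1139, 0.0724]
eef_rot: [0.618, 0.786, -0.001, -0.001]
force: [-0.1, -0.2, 1.0]
width: 0.0903
```

Run:
```python
from h import *
wshot('w11'); plan([.5752,.1130,.0215],np.radians(103.5))
```

```text
t 15.22 tcp [574.5 113.9  72.4] yaw 103.69 zax [-1.6e-03 -1.0e-04 -1.0e+00] F [-0.05 -0.19  1.  ] T [ 0.01 -0.16  0.01] w 90.3 q [ 0.06  0.6  -0.5   1.8   0.37  0.84 -0.38]
wz total 0.0028 then shift mm tool [-0.9 -0.3 51.7] shift untouched-yaw [-0.9 -0.3 51.7]
```

View pics/w11.png

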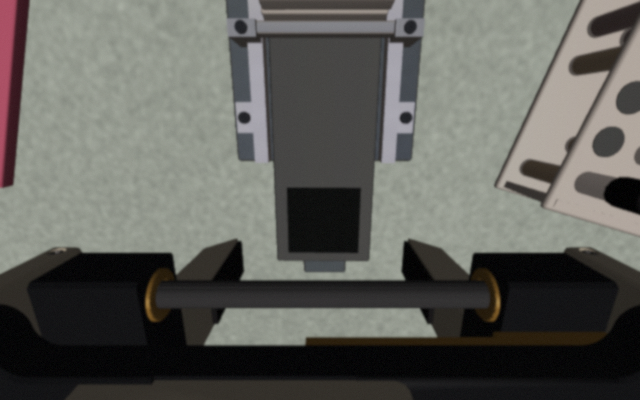

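The fingers straddle the plate's end (plate edges at columns 278 and 370). I'll go down and close softly.

Call:
carry_out(rows=[{"dx": -0.5,"dy": -0.2,"dz": 15,"wx": 0,"wy": 0,"wz": 0,"jaw": 91.8},{"dx": -0.5,"dy": 0,"dz": 15,"wx": 0,"wy": 0,"wz": 0,"jaw": 91.8},{"dx": 0,"dy": 0,"dz": 12,"wx": 0,"wy": 0,"wz": 0,"jaw": 91.8},{"dx": 0,"dy": 0,"dz": 7,"wx": 0,"wy": 0,"wz": 0,"jaw": 91.8},{"dx": 0,"dy": 0,"dz": 2,"wx": 0,"wy": 0,"wz": 0,"jaw": 91.8},{"dx": 0,"dy": 0,"dz": 0,"wx": 0,"wy": 0,"wz": 0,"jaw": 91.8}])

```text
time: 15.77
tcp_pos: [0.5751, 0.1123, 0.0218]
eef_rot: [0.618, 0.786, -0.0, -0.0]
force: [-0.4, 0.0, 1.4]
width: 0.0917
```

Run:
```python
from h import *
show(); plan([.5752,.1130,.0215],np.radians(103.5))
```

```text
t 15.77 tcp [575.1 112.3  21.8] yaw 103.64 zax [-4.e-04 -0.e+00 -1.e+00] F [-0.41  0.04  1.43] T [-0.   -0.1  -0.02] w 91.7 q [ 0.04  0.66 -0.46  1.84  0.42  0.74 -0.42]
wz total 0.0024 then shift mm tool [0.7 0.2 0.3] shift untouched-yaw [0.7 0.2 0.3]
```

Call:
carry_out(rows=[{"dx": 0,"dy": 0,"dz": 0,"wx": 0,"wy": 0,"wz": 0,"jaw": 66},{"dx": 0,"dy": 0,"dz": 0,"wx": 0,"wy": 0,"wz": 0,"jaw": 66},{"dx": 0,"dy": 0,"dz": 0,"wx": 0,"wy": 0,"wz": 0,"jaw": 66},{"dx": 0,"dy": 0,"dz": 0,"wx": 0,"wy": 0,"wz": 0,"jaw": 66},{"dx": 0,"dy": 0,"dz": 0,"wx": 0,"wy": 0,"wz": 0,"jaw": 58},{"dx": 0,"dy": 0,"dz": 0,"wx": 0,"wy": 0,"wz": 0,"jaw": 50},{"dx": 0,"dy": 0,"dz": 0,"wx": 0,"wy": 0,"wz": 0,"jaw": 50},{"dx": 0,"dy": 0,"dz": 0,"wx": 0,"wy": 0,"wz": 0,"jaw": 50}], squeeze=6)

```text
time: 16.43
tcp_pos: [0.5754, 0.1122, 0.0222]
eef_rot: [0.618, 0.786, 0.0, 0.0]
force: [-1.3, -0.1, 3.4]
width: 0.0616
```

Run:
```python
from h import *
show()
```

```text
t 16.43 tcp [575.4 112.2  22.2] yaw 103.63 zax [ 4.e-04 -0.e+00 -1.e+00] F [-1.26 -0.15  3.37] T [-0.06 -0.01 -0.04] w 61.6 q [ 0.04  0.66 -0.46  1.84  0.42  0.74 -0.42]
```

Gripped at 61.6 mm. I'll firm up the grip and draw on, slowly and level.

Call:
carry_out(rows=[{"dx": 0,"dy": 0,"dz": 0,"wx": 0,"wy": 0,"wz": 0,"jaw": 50},{"dx": 0,"dy": 0,"dz": 0,"wx": 0,"wy": 0,"wz": 0,"jaw": 50},{"dx": -1,"dy": 0,"dz": -0.1,"wx": 0,"wy": 0,"wz": 0,"jaw": 50},{"dx": -1,"dy": 0,"dz": 0,"wx": 0,"wy": 0,"wz": 0,"jaw": 50},{"dx": -1,"dy": 0,"dz": 0,"wx": 0,"wy": 0,"wz": 0,"jaw": 50},{"dx": -1,"dy": 0,"dz": 0,"wx": 0,"wy": 0,"wz": 0,"jaw": 50}], squeeze=30)

```text
time: 16.93
tcp_pos: [0.5762, 0.1089, 0.0222]
eef_rot: [0.618, 0.786, 0.0, -0.0]
force: [-1.0, 4.3, 4.8]
width: 0.0617
```

Call:
carry_out(rows=[{"dx": -1.5,"dy": 0,"dz": 0,"wx": 0,"wy": 0,"wz": 0,"jaw": 50},{"dx": -1.5,"dy": 0,"dz": 0,"wx": 0,"wy": 0,"wz": 0,"jaw": 50},{"dx": -1.5,"dy": 0,"dz": 0,"wx": 0,"wy": 0,"wz": 0,"jaw": 50},{"dx": -1.5,"dy": 0,"dz": 0,"wx": 0,"wy": 0,"wz": 0,"jaw": 50},{"dx": -1.5,"dy": 0,"dz": 0,"wx": 0,"wy": 0,"wz": 0,"jaw": 50},{"dx": -1.5,"dy": 0,"dz": 0,"wx": 0,"wy": 0,"wz": 0,"jaw": 50},{"dx": -1.5,"dy": 0,"dz": 0,"wx": 0,"wy": 0,"wz": 0,"jaw": 50},{"dx": -1.5,"dy": 0,"dz": 0,"wx": 0,"wy": 0,"wz": 0,"jaw": 50}])

```text
time: 17.6
tcp_pos: [0.5791, 0.0967, 0.0222]
eef_rot: [0.618, 0.786, 0.0, 0.0]
force: [-1.4, 2.8, 6.9]
width: 0.0616
```

Run:
```python
from h import *
wshot('w12')
im,d=snapshot('scene'); save('sc2',cv2.resize(im[165:245,310:450],None,fx=5.7,fy=5.7,interpolation=2))
```

```text
t 17.6 tcp [579.1  96.7  22.2] yaw 103.64 zax [ 3.e-04  3.e-04 -1.e+00] F [-1.42  2.79  6.89] T [0.63 0.03 0.02] w 61.6 q [ 0.06  0.66 -0.46  1.83  0.42  0.74 -0.39]
```

View pics/sc2.png

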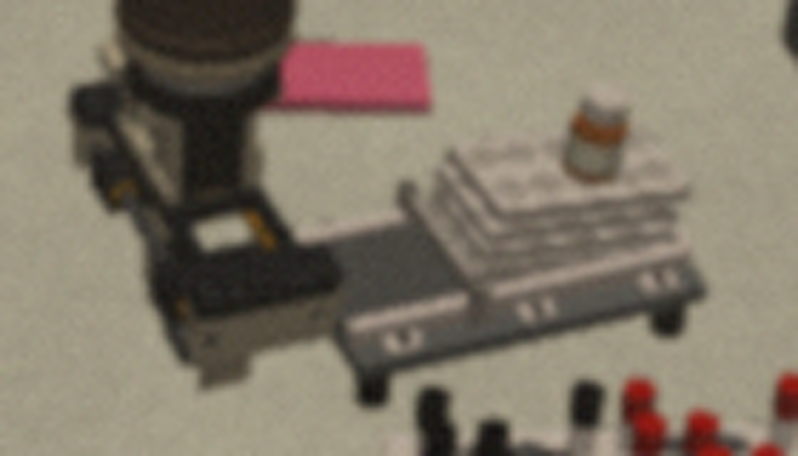

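View pics/w12.png

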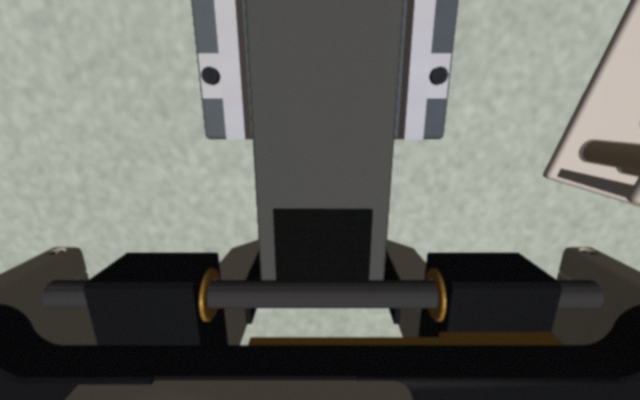

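The pile has tipped rear-down as expected, with the vial upright and the trays still stacked and square. Plate and tool are aligned. I'll relieve the slight downward push and continue.

Call:
carry_out(rows=[{"dx": -1.2,"dy": 0,"dz": -0.2,"wx": 0,"wy": 0,"wz": 0,"jaw": 50},{"dx": -1.2,"dy": 0,"dz": -0.1,"wx": 0,"wy": 0,"wz": 0,"jaw": 50},{"dx": -1.2,"dy": 0,"dz": 0,"wx": 0,"wy": 0,"wz": 0,"jaw": 50},{"dx": -1.2,"dy": 0,"dz": 0,"wx": 0,"wy": 0,"wz": 0,"jaw": 50},{"dx": -1.2,"dy": 0,"dz": 0,"wx": 0,"wy": 0,"wz": 0,"jaw": 50},{"dx": -1.2,"dy": 0,"dz": 0,"wx": 0,"wy": 0,"wz": 0,"jaw": 50},{"dx": -1.2,"dy": 0,"dz": 0,"wx": 0,"wy": 0,"wz": 0,"jaw": 50},{"dx": -1.2,"dy": 0,"dz": 0,"wx": 0,"wy": 0,"wz": 0,"jaw": 50},{"dx": -1.2,"dy": 0,"dz": 0,"wx": 0,"wy": 0,"wz": 0,"jaw": 50},{"dx": -1.2,"dy": 0,"dz": 0,"wx": 0,"wy": 0,"wz": 0,"jaw": 50},{"dx": -1.2,"dy": 0,"dz": 0,"wx": 0,"wy": 0,"wz": 0,"jaw": 50},{"dx": -1.2,"dy": 0,"dz": 0,"wx": 0,"wy": 0,"wz": 0,"jaw": 50}])

```text
time: 18.7
tcp_pos: [0.5823, 0.0824, 0.0222]
eef_rot: [0.618, 0.786, -0.0, -0.0]
force: [-0.5, 1.7, -0.4]
width: 0.062
```

Run:
```python
from h import *
show()
im,d=snapshot('scene'); save('sc3',cv2.resize(im[165:245,310:450],None,fx=5.7,fy=5.7,interpolation=2))
```

```text
t 18.7 tcp [582.3  82.4  22.2] yaw 103.63 zax [-2.e-04 -2.e-04 -1.e+00] F [-0.46  1.73 -0.38] T [ 0.37 -0.16  0.04] w 62.0 q [ 0.09  0.66 -0.46  1.83  0.42  0.75 -0.36]
```

View pics/sc3.png

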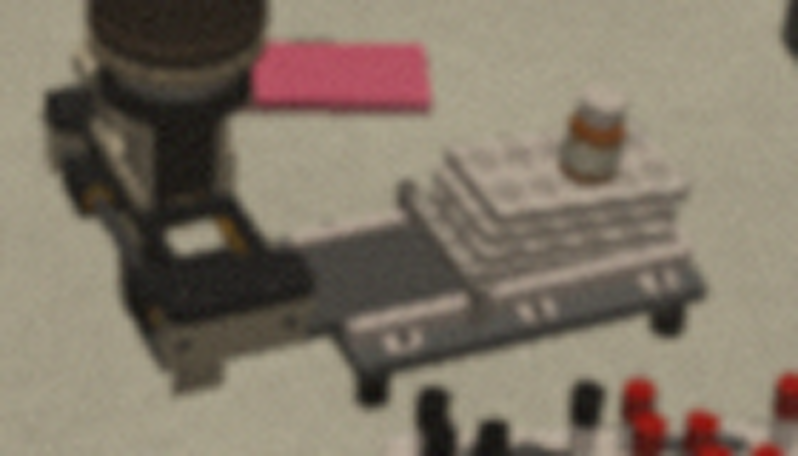

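The pile is levelling as the plate leaves, with the vial steady. Continuing through the final drop.

Call:
carry_out(rows=[{"dx": -1,"dy": 0,"dz": 0,"wx": 0,"wy": 0,"wz": 0,"jaw": 50},{"dx": -1,"dy": 0,"dz": 0,"wx": 0,"wy": 0,"wz": 0,"jaw": 50},{"dx": -1,"dy": 0,"dz": 0,"wx": 0,"wy": 0,"wz": 0,"jaw": 50},{"dx": -1,"dy": 0,"dz": 0,"wx": 0,"wy": 0,"wz": 0,"jaw": 50},{"dx": -1,"dy": 0,"dz": 0,"wx": 0,"wy": 0,"wz": 0,"jaw": 50},{"dx": -1,"dy": 0,"dz": 0,"wx": 0,"wy": 0,"wz": 0,"jaw": 50},{"dx": -1,"dy": 0,"dz": 0,"wx": 0,"wy": 0,"wz": 0,"jaw": 50},{"dx": -1,"dy": 0,"dz": 0,"wx": 0,"wy": 0,"wz": 0,"jaw": 50},{"dx": -1,"dy": 0,"dz": 0,"wx": 0,"wy": 0,"wz": 0,"jaw": 50},{"dx": -1,"dy": 0,"dz": 0,"wx": 0,"wy": 0,"wz": 0,"jaw": 50},{"dx": -1,"dy": 0,"dz": 0,"wx": 0,"wy": 0,"wz": 0,"jaw": 50},{"dx": -1,"dy": 0,"dz": 0,"wx": 0,"wy": 0,"wz": 0,"jaw": 50},{"dx": -1,"dy": 0,"dz": 0,"wx": 0,"wy": 0,"wz": 0,"jaw": 50},{"dx": -1,"dy": 0,"dz": 0,"wx": 0,"wy": 0,"wz": 0,"jaw": 50},{"dx": -1,"dy": 0,"dz": 0,"wx": 0,"wy": 0,"wz": 0,"jaw": 50},{"dx": -1,"dy": 0,"dz": 0,"wx": 0,"wy": 0,"wz": 0,"jaw": 50}])

```text
time: 20.08
tcp_pos: [0.5861, 0.067, 0.0223]
eef_rot: [0.618, 0.786, -0.0, 0.0]
force: [0.3, 1.3, -0.9]
width: 0.0614
```

Call:
carry_out(rows=[{"dx": -2,"dy": 0,"dz": 0,"wx": 0,"wy": 0,"wz": 0,"jaw": 50},{"dx": -2,"dy": 0,"dz": 0,"wx": 0,"wy": 0,"wz": 0,"jaw": 50},{"dx": -2,"dy": 0,"dz": 0,"wx": 0,"wy": 0,"wz": 0,"jaw": 50},{"dx": -2,"dy": 0,"dz": 0,"wx": 0,"wy": 0,"wz": 0,"jaw": 50},{"dx": -2,"dy": 0,"dz": 0,"wx": 0,"wy": 0,"wz": 0,"jaw": 50},{"dx": -2,"dy": 0,"dz": 0,"wx": 0,"wy": 0,"wz": 0,"jaw": 50},{"dx": -2,"dy": 0,"dz": 0,"wx": 0,"wy": 0,"wz": 0,"jaw": 50},{"dx": -2,"dy": 0,"dz": 0,"wx": 0,"wy": 0,"wz": 0,"jaw": 50},{"dx": -2,"dy": 0,"dz": 0,"wx": 0,"wy": 0,"wz": 0,"jaw": 50},{"dx": -2,"dy": 0,"dz": 0,"wx": 0,"wy": 0,"wz": 0,"jaw": 50},{"dx": -2,"dy": 0,"dz": 0,"wx": 0,"wy": 0,"wz": 0,"jaw": 50},{"dx": -2,"dy": 0,"dz": 0,"wx": 0,"wy": 0,"wz": 0,"jaw": 50},{"dx": -2,"dy": 0,"dz": 0,"wx": 0,"wy": 0,"wz": 0,"jaw": 50},{"dx": -2,"dy": 0,"dz": 0,"wx": 0,"wy": 0,"wz": 0,"jaw": 50},{"dx": -2,"dy": 0,"dz": 0,"wx": 0,"wy": 0,"wz": 0,"jaw": 50},{"dx": 0,"dy": 0,"dz": 0,"wx": 0,"wy": 0,"wz": 0,"jaw": 50}])

```text
time: 21.42
tcp_pos: [0.5933, 0.0373, 0.0223]
eef_rot: [0.618, 0.786, -0.0, 0.0]
force: [-0.3, -1.1, -1.4]
width: 0.0618
```

Run:
```python
from h import *
wshot('w13')
im,d=snapshot('scene'); save('sc4',cv2.resize(im[165:245,310:450],None,fx=5.7,fy=5.7,interpolation=2))
```

```text
t 21.42 tcp [593.3  37.3  22.3] yaw 103.6 zax [ 1.e-04 -4.e-04 -1.e+00] F [-0.32 -1.07 -1.42] T [-0.03 -0.16  0.  ] w 61.8 q [ 0.17  0.67 -0.46  1.81  0.42  0.75 -0.29]
```

View pics/sc4.png

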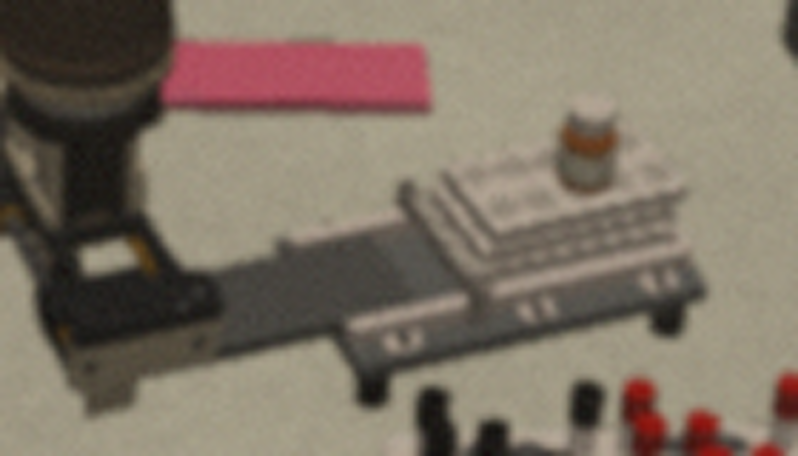

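View pics/w13.png

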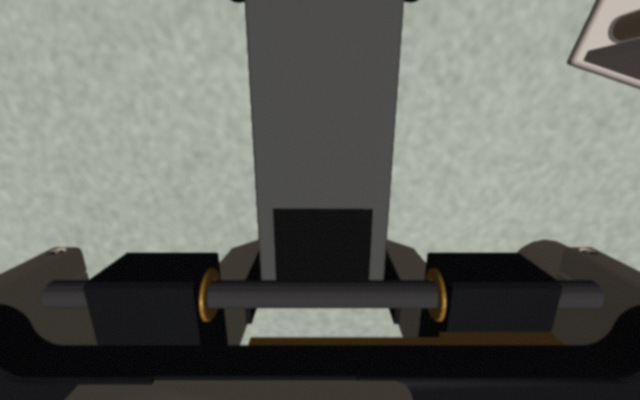

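The far end is clear of the gate, at about -88 mm in stand x (scene crop ~(405,245)). The pile has landed on the floor behind the gate with the vial upright. I'll check how square it sits from the wrist later. Now I'll lift slowly with a firmer grip.

Call:
carry_out(rows=[{"dx": 0,"dy": 0,"dz": 0,"wx": 0,"wy": 0,"wz": 0,"jaw": 50},{"dx": 0,"dy": 0,"dz": 0,"wx": 0,"wy": 0,"wz": 0,"jaw": 50},{"dx": 0,"dy": 0,"dz": -2,"wx": 0,"wy": 0,"wz": 0,"jaw": 50},{"dx": 0,"dy": 0,"dz": -4,"wx": 0,"wy": 0,"wz": 0,"jaw": 50},{"dx": 0,"dy": 0,"dz": -4,"wx": 0,"wy": 0,"wz": 0,"jaw": 50},{"dx": 0,"dy": 0,"dz": -8,"wx": 0,"wy": 0,"wz": 0,"jaw": 50},{"dx": 0,"dy": 0,"dz": -12,"wx": 0,"wy": 0,"wz": 0,"jaw": 50},{"dx": 0,"dy": 0,"dz": -15,"wx": 0,"wy": 0,"wz": 0,"jaw": 50},{"dx": 0,"dy": 0,"dz": -15,"wx": 0,"wy": 0,"wz": 0,"jaw": 50},{"dx": 0,"dy": 0,"dz": 0,"wx": 0,"wy": 0,"wz": 0,"jaw": 50}], squeeze=45)

```text
time: 22.35
tcp_pos: [0.5952, 0.0386, 0.0862]
eef_rot: [0.618, 0.786, 0.002, 0.002]
force: [1.7, 0.6, -0.4]
width: 0.0616
```

Run:
```python
from h import *
wshot('w14')
im,d,P=cloud('w14')
s=r.state(); M=R.from_quat(s['eef_rot']).as_matrix()
for v in range(0,200,20):
    q=(P[v,300:345]-s['tcp_pos'])@M*1000; print(v,np.round(np.median(q,0),1))
im,d=snapshot('side'); save('side4c',cv2.resize(im[130:230,260:380],None,fx=6,fy=6,interpolation=2))
```

```text
t 22.35 tcp [595.2  38.6  86.2] yaw 103.64 zax [ 5.3e-03  7.0e-04 -1.0e+00] F [ 1.67  0.65 -0.44] T [-0.02 -0.16  0.01] w 61.6 q [ 0.2   0.59 -0.51  1.77  0.36  0.87 -0.24]
0 [ 1.19e+02  1.00e-01 -2.46e+01]
20 [ 1.122e+02  1.000e-01 -2.470e+01]
40 [ 1.051e+02  1.000e-01 -2.450e+01]
60 [ 97.8   0.1 -24.4]
80 [ 90.3   0.1 -24.6]
100 [ 82.4   0.1 -25.1]
120 [ 74.3   0.1 -24.8]
140 [ 65.9   0.1 -25.3]
160 [ 57.2   0.1 -25.1]
180 [ 48.2   0.1 -25.2]
```

View pics/w14.png

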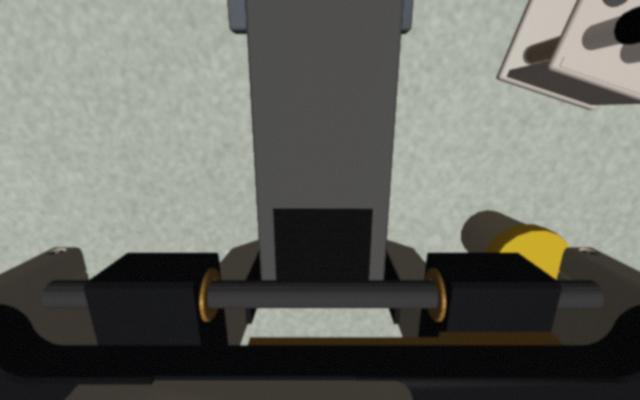

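View pics/side4c.png

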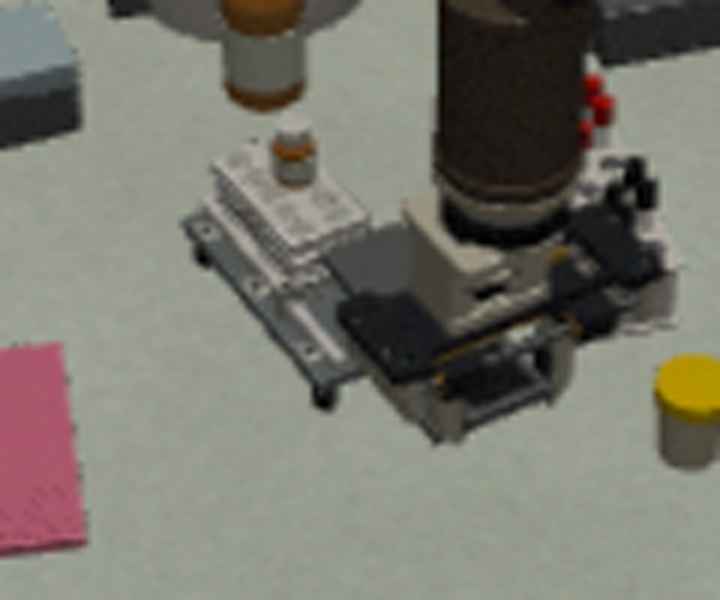

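The plate is held rigid and level, with its top parallel to the tool within 0.5° and centred to 0.1 mm. I'll carry on up and over to the reader.

Call:
carry_out(rows=[{"dx": 0,"dy": 0,"dz": -15,"wx": 0,"wy": 0,"wz": 0,"jaw": 50},{"dx": 0,"dy": 0,"dz": -20,"wx": 0,"wy": 0,"wz": 0,"jaw": 50},{"dx": -10,"dy": -7,"dz": -20,"wx": 0,"wy": 0,"wz": 0,"jaw": 50},{"dx": -20,"dy": -14,"dz": -20,"wx": 0,"wy": 0,"wz": 0,"jaw": 50},{"dx": -20,"dy": -14,"dz": -15,"wx": 0,"wy": 0,"wz": 0,"jaw": 50},{"dx": -20,"dy": -14,"dz": -5,"wx": 0,"wy": 0,"wz": 0,"jaw": 50},{"dx": -20,"dy": -14,"dz": 0,"wx": 0,"wy": 0,"wz": 0,"jaw": 50},{"dx": -20,"dy": -14,"dz": 0,"wx": 0,"wy": 0,"wz": 0,"jaw": 50},{"dx": -20,"dy": -14,"dz": 0,"wx": 0,"wy": 0,"wz": 0,"jaw": 50},{"dx": -20,"dy": -14,"dz": 0,"wx": 0,"wy": 0,"wz": 0,"jaw": 50},{"dx": -20,"dy": -14,"dz": 0,"wx": 0,"wy": 0,"wz": 0,"jaw": 50},{"dx": -20,"dy": -14,"dz": 0,"wx": 0,"wy": 0,"wz": 0,"jaw": 50},{"dx": -20,"dy": -14,"dz": 0,"wx": 0,"wy": 0,"wz": 0,"jaw": 50},{"dx": -20,"dy": -14,"dz": 0,"wx": 0,"wy": 0,"wz": 0,"jaw": 50},{"dx": -20,"dy": -14,"dz": 0,"wx": 0,"wy": 0,"wz": 0,"jaw": 50},{"dx": -20,"dy": -14,"dz": 0,"wx": 0,"wy": 0,"wz": 0,"jaw": 50},{"dx": -20,"dy": -14,"dz": 0,"wx": 0,"wy": 0,"wz": 0,"jaw": 50},{"dx": -16,"dy": -10,"dz": 0,"wx": 0,"wy": 0,"wz": 0,"jaw": 50},{"dx": 0,"dy": 0,"dz": 0,"wx": 0,"wy": 0,"wz": 0,"jaw": 50}])

```text
time: 24.03
tcp_pos: [0.4555, -0.3144, 0.1762]
eef_rot: [0.621, 0.784, -0.001, -0.001]
force: [-0.8, -1.1, -1.5]
width: 0.0614
```

Call:
carry_out(rows=[{"dx": 0,"dy": 0,"dz": 0,"wx": 0,"wy": 0,"wz": 0.05,"jaw": 50},{"dx": 0,"dy": 0,"dz": 0,"wx": 0,"wy": 0,"wz": 0.09,"jaw": 50},{"dx": 0,"dy": 0,"dz": 0,"wx": 0,"wy": 0,"wz": 0.09,"jaw": 50},{"dx": 0,"dy": 0,"dz": 0,"wx": 0,"wy": 0,"wz": 0.09,"jaw": 50},{"dx": 0,"dy": 0,"dz": 0,"wx": 0,"wy": 0,"wz": 0.09,"jaw": 50},{"dx": 0,"dy": 0,"dz": 0,"wx": 0,"wy": 0,"wz": 0.09,"jaw": 50},{"dx": 0,"dy": 0,"dz": 0,"wx": 0,"wy": 0,"wz": 0.09,"jaw": 50},{"dx": 0,"dy": 0,"dz": 0,"wx": 0,"wy": 0,"wz": 0.09,"jaw": 50},{"dx": 0,"dy": 0,"dz": 0,"wx": 0,"wy": 0,"wz": 0.09,"jaw": 50},{"dx": 0,"dy": 0,"dz": 0,"wx": 0,"wy": 0,"wz": 0.09,"jaw": 50},{"dx": 0,"dy": 0,"dz": 0,"wx": 0,"wy": 0,"wz": 0.09,"jaw": 50},{"dx": 0,"dy": 0,"dz": 0,"wx": 0,"wy": 0,"wz": 0.09,"jaw": 50},{"dx": 0,"dy": 0,"dz": 0,"wx": 0,"wy": 0,"wz": 0.09,"jaw": 50},{"dx": 0,"dy": 0,"dz": 0,"wx": 0,"wy": 0,"wz": 0.09,"jaw": 50},{"dx": 0,"dy": 0,"dz": 0,"wx": 0,"wy": 0,"wz": 0.09,"jaw": 50},{"dx": 0,"dy": 0,"dz": 0,"wx": 0,"wy": 0,"wz": 0.09,"jaw": 50},{"dx": 0,"dy": 0,"dz": 0,"wx": 0,"wy": 0,"wz": 0.09,"jaw": 50},{"dx": 0,"dy": 0,"dz": 0,"wx": 0,"wy": 0,"wz": 0.09,"jaw": 50},{"dx": 0,"dy": 0,"dz": 0,"wx": 0,"wy": 0,"wz": 0.09,"jaw": 50},{"dx": 0,"dy": 0,"dz": 0,"wx": 0,"wy": 0,"wz": 0.02,"jaw": 50}])

```text
time: 25.7
tcp_pos: [0.4581, -0.3088, 0.1766]
eef_rot: [0.998, 0.057, -0.001, -0.0]
force: [0.4, 0.2, -1.0]
width: 0.0615
```

Run:
```python
from h import *
wshot('w15')
im,d=snapshot('scene'); save('sc5',cv2.resize(im[165:245,330:450],None,fx=6,fy=6,interpolation=2)); np.savez('pics/sc5.npz',im=im,d=d)
plan([.4582,-.3111,.060],np.radians(6.55))
```

```text
t 25.7 tcp [ 458.1 -308.8  176.6] yaw 6.58 zax [-1.2e-03  7.0e-04 -1.0e+00] F [ 0.44  0.24 -1.05] T [-0.02  0.12 -0.02] w 61.5 q [ 0.59  0.37 -0.12  1.81  0.05  0.97 -1.01]
wz total 0.0067 then shift mm tool [ -0.2   2.1 116.8] shift untouched-yaw [-1.000e-01  2.100e+00  1.168e+02]
```

View pics/w15.png

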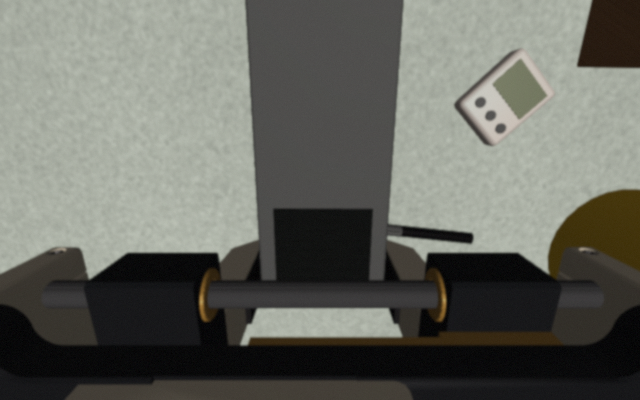

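View pics/sc5.png

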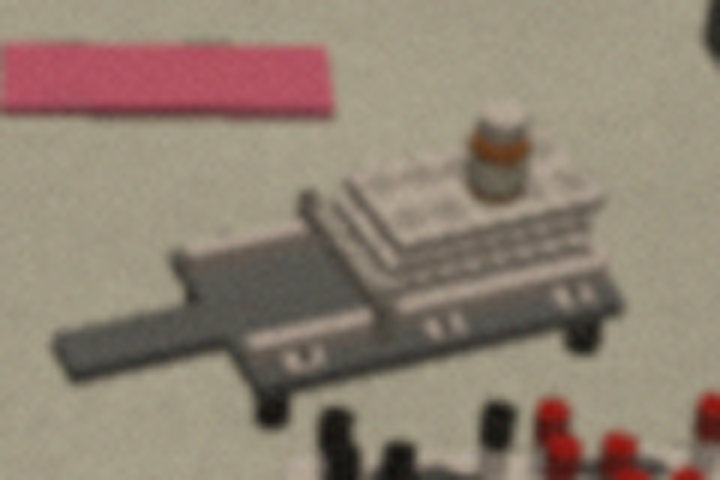

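The plate is still level and centred, square to the carrier (yaw 6.58°). The pile stands with the vial upright, though the upper trays look set back a few mm toward the rear; I'll measure that at the end. Now I'll lower the plate over the carrier mouth.

Call:
carry_out(rows=[{"dx": 0,"dy": 1,"dz": 20,"wx": 0,"wy": 0,"wz": 0,"jaw": 50},{"dx": 0,"dy": 1,"dz": 25,"wx": 0,"wy": 0,"wz": 0,"jaw": 50},{"dx": 0,"dy": 0,"dz": 25,"wx": 0,"wy": 0,"wz": 0,"jaw": 50},{"dx": 0,"dy": 0,"dz": 20,"wx": 0,"wy": 0,"wz": 0,"jaw": 50},{"dx": 0,"dy": 0,"dz": 15,"wx": 0,"wy": 0,"wz": 0,"jaw": 50},{"dx": 0,"dy": 0,"dz": 12,"wx": 0,"wy": 0,"wz": 0,"jaw": 50},{"dx": 0,"dy": 0,"dz": 0,"wx": 0,"wy": 0,"wz": 0,"jaw": 50},{"dx": 0,"dy": 0,"dz": 0,"wx": 0,"wy": 0,"wz": 0,"jaw": 50}])

```text
time: 26.47
tcp_pos: [0.4582, -0.3112, 0.0599]
eef_rot: [0.998, 0.06, -0.001, -0.001]
force: [-0.3, 0.1, -0.7]
width: 0.0614
```

Run:
```python
from h import *
show(); plan([.4582,-.3111,.035],np.radians(6.55))
im,d=snapshot('scene'); save('sc6',cv2.resize(im[190:290,150:290],None,fx=5.7,fy=5.7,interpolation=2)); np.savez('pics/sc6.npz',im=im,d=d)
im,d=snapshot('side'); save('sd6',cv2.resize(im[230:330,330:460],None,fx=6,fy=6,interpolation=2)); np.savez('pics/sd6.npz',im=im,d=d)
```

```text
t 26.47 tcp [ 458.2 -311.2   59.9] yaw 6.91 zax [-0.0013  0.001  -1.    ] F [-0.26  0.14 -0.67] T [-0.01  0.04 -0.01] w 61.4 q [ 0.58  0.52 -0.11  1.92  0.08  0.71 -1.03]
wz total 0.0063 then shift mm tool [ 0.1 -0.1 24.9] shift untouched-yaw [ 0.1 -0.1 24.9]
```

View pics/sc6.png

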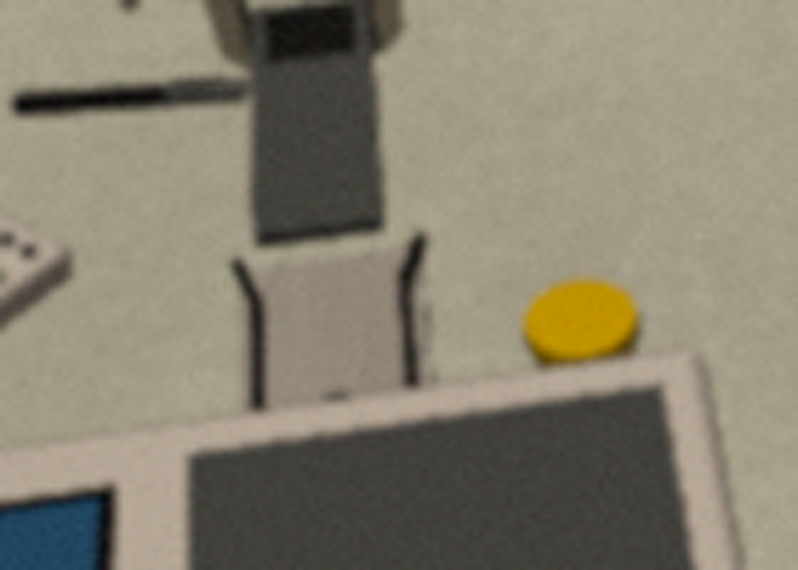

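View pics/sd6.png

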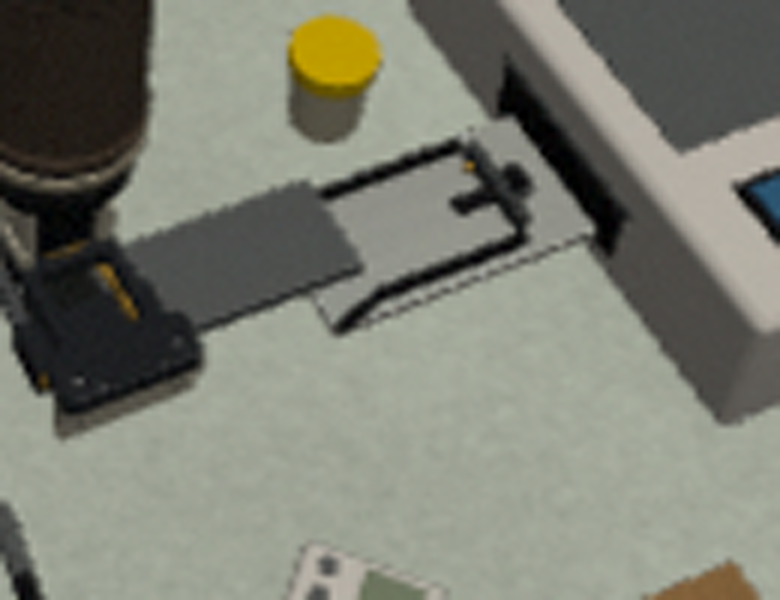

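Both views show the plate's end over the mouth, square to the guides. The pin is out at side crop (470,165). Lowering into the flare.

Call:
carry_out(rows=[{"dx": 0,"dy": 0,"dz": 8,"wx": 0,"wy": 0,"wz": 0.006,"jaw": 50},{"dx": 0,"dy": 0,"dz": 8,"wx": 0,"wy": 0,"wz": 0,"jaw": 50},{"dx": 0,"dy": 0,"dz": 6,"wx": 0,"wy": 0,"wz": 0,"jaw": 50},{"dx": 0,"dy": 0,"dz": 3,"wx": 0,"wy": 0,"wz": 0,"jaw": 50},{"dx": 0,"dy": 0,"dz": 0,"wx": 0,"wy": 0,"wz": 0,"jaw": 50},{"dx": 0,"dy": 0,"dz": 0,"wx": 0,"wy": 0,"wz": 0,"jaw": 50}])

```text
time: 27.07
tcp_pos: [0.4584, -0.3115, 0.035]
eef_rot: [0.998, 0.056, -0.0, -0.0]
force: [-0.6, 0.4, -0.6]
width: 0.061
```

Run:
```python
from h import *
show()
u=np.array([np.cos(np.radians(6.55)),np.sin(np.radians(6.55))])
s=60; plan([*( (np.array([607.2,-294.0])+(s-169)*u)/1000),.0335],np.radians(6.55))
im,d=snapshot('scene'); save('sc7',cv2.resize(im[190:290,150:290],None,fx=5.7,fy=5.7,interpolation=2))
```

```text
t 27.07 tcp [ 458.4 -311.5   35. ] yaw 6.46 zax [-6.e-04  3.e-04 -1.e+00] F [-0.63  0.37 -0.58] T [ 0.02  0.13 -0.02] w 61.0 q [ 0.58  0.56 -0.1   1.93  0.09  0.66 -1.04]
wz total -0.0015 then shift mm tool [40.9 -0.4  1.5] shift untouched-yaw [40.9 -0.5  1.5]
```

View pics/sc7.png

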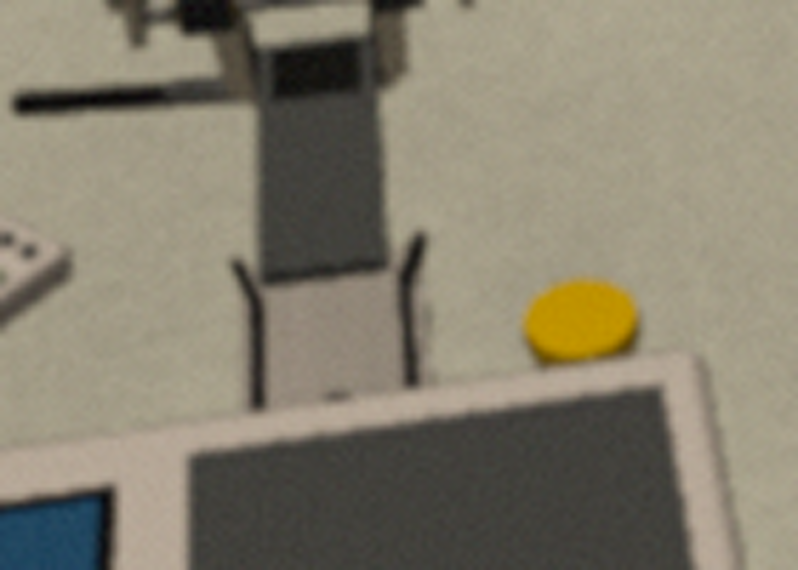

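The plate's end is in the flare, at crop row 275. The gap looks slightly smaller on the left, so I'll shift a touch right and slide in gently, watching the side force.

Call:
carry_out(rows=[{"dx": 2,"dy": -0.4,"dz": 0.5,"wx": 0,"wy": 0,"wz": 0,"jaw": 50},{"dx": 3,"dy": -0.4,"dz": 0.5,"wx": 0,"wy": 0,"wz": 0,"jaw": 50},{"dx": 3,"dy": 0,"dz": 0,"wx": 0,"wy": 0,"wz": 0,"jaw": 50},{"dx": 3,"dy": 0,"dz": 0,"wx": 0,"wy": 0,"wz": 0,"jaw": 50},{"dx": 2,"dy": 0,"dz": 0,"wx": 0,"wy": 0,"wz": 0,"jaw": 50},{"dx": 2,"dy": 0,"dz": 0,"wx": 0,"wy": 0,"wz": 0,"jaw": 50}])

```text
time: 27.62
tcp_pos: [0.4735, -0.3086, 0.0342]
eef_rot: [0.998, 0.057, -0.0, -0.0]
force: [-0.9, 1.9, -1.7]
width: 0.0616
```

Call:
carry_out(rows=[{"dx": 2,"dy": 0,"dz": 0,"wx": 0,"wy": 0,"wz": 0,"jaw": 50},{"dx": 2,"dy": 0,"dz": 0,"wx": 0,"wy": 0,"wz": 0,"jaw": 50},{"dx": 2,"dy": 0,"dz": 0,"wx": 0,"wy": 0,"wz": 0,"jaw": 50},{"dx": 2,"dy": 0,"dz": 0,"wx": 0,"wy": 0,"wz": 0,"jaw": 50},{"dx": 2,"dy": 0,"dz": 0,"wx": 0,"wy": 0,"wz": 0,"jaw": 50}])

```text
time: 28.03
tcp_pos: [0.4833, -0.3077, 0.0342]
eef_rot: [0.998, 0.057, -0.0, -0.0]
force: [-0.6, 2.9, -0.8]
width: 0.0612
```

Run:
```python
from h import *
show()
u=np.array([np.cos(np.radians(6.55)),np.sin(np.radians(6.55))])
s=60; plan([*( (np.array([607.2,-294.0])+(s-169)*u)/1000),.0335],np.radians(6.55))
```

```text
t 28.03 tcp [ 483.3 -307.7   34.2] yaw 6.48 zax [-4.e-04  3.e-04 -1.e+00] F [-0.64  2.86 -0.8 ] T [0.48 0.38 0.38] w 61.2 q [ 0.55  0.58 -0.1   1.89  0.09  0.68 -1.07]
wz total -0.0012 then shift mm tool [15.6  0.5  0.7] shift untouched-yaw [15.6  0.5  0.7]
```

The +y force means the far end is touching the -y guide, so I'll shift away from it.

Call:
carry_out(rows=[{"dx": 0,"dy": -0.5,"dz": 0,"wx": 0,"wy": 0,"wz": 0,"jaw": 50},{"dx": 0,"dy": -0.5,"dz": 0,"wx": 0,"wy": 0,"wz": 0,"jaw": 50},{"dx": 0,"dy": 0,"dz": 0,"wx": 0,"wy": 0,"wz": 0,"jaw": 50}])

```text
time: 28.28
tcp_pos: [0.4834, -0.3073, 0.0344]
eef_rot: [0.998, 0.056, 0.0, 0.0]
force: [0.0, 1.3, -0.8]
width: 0.0615
```

Run:
```python
from h import *
show()
im,d=snapshot('side'); save('sd8',cv2.resize(im[230:330,330:460],None,fx=6,fy=6,interpolation=2))
im,d=snapshot('scene'); save('sc8',cv2.resize(im[190:290,150:290],None,fx=5.7,fy=5.7,interpolation=2))
```

```text
t 28.28 tcp [ 483.4 -307.3   34.4] yaw 6.44 zax [ 5.e-04 -5.e-04 -1.e+00] F [ 0.05  1.27 -0.78] T [0.27 0.02 0.2 ] w 61.5 q [ 0.54  0.58 -0.1   1.89  0.09  0.68 -1.07]
```

View pics/sd8.png

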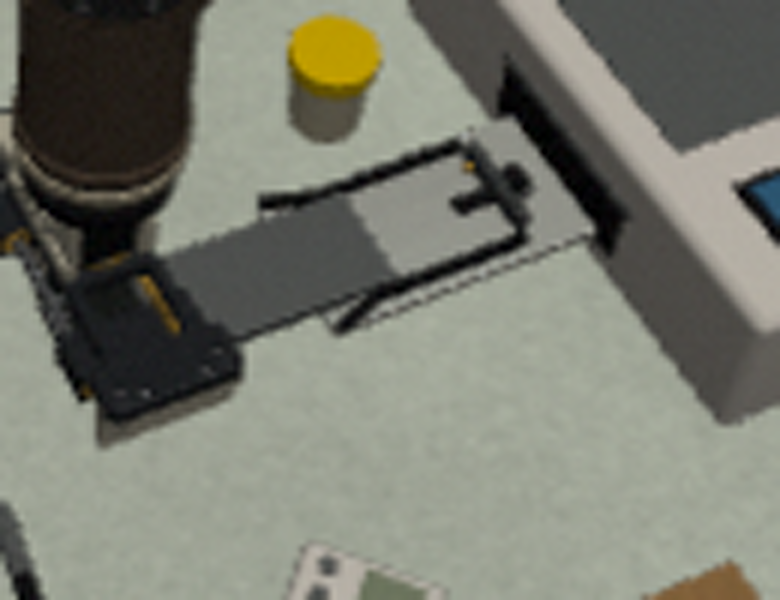

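The plate is between the guides, with its far end at crop (350,195)–(395,275). I'll ease over a little more, then lower to the floor.

Call:
carry_out(rows=[{"dx": 0,"dy": -0.6,"dz": 0,"wx": 0,"wy": 0,"wz": 0,"jaw": 50},{"dx": 0,"dy": -0.6,"dz": 0,"wx": 0,"wy": 0,"wz": 0,"jaw": 50},{"dx": 0,"dy": 0,"dz": 0.4,"wx": 0,"wy": 0,"wz": 0,"jaw": 50},{"dx": 0,"dy": 0,"dz": 0.4,"wx": 0,"wy": 0,"wz": 0,"jaw": 50},{"dx": 0,"dy": 0,"dz": 0,"wx": 0,"wy": 0,"wz": 0,"jaw": 50}])

```text
time: 28.8
tcp_pos: [0.483, -0.306, 0.0335]
eef_rot: [0.998, 0.056, -0.0, 0.0]
force: [0.4, 0.0, -1.0]
width: 0.0613
```

Call:
carry_out(rows=[{"dx": 0,"dy": 0,"dz": 0.4,"wx": 0,"wy": 0,"wz": 0,"jaw": 50},{"dx": 0,"dy": 0,"dz": 0.3,"wx": 0,"wy": 0,"wz": 0,"jaw": 50},{"dx": 0,"dy": 0,"dz": 0,"wx": 0,"wy": 0,"wz": 0,"jaw": 50}])

```text
time: 29.05
tcp_pos: [0.483, -0.3059, 0.0328]
eef_rot: [0.998, 0.056, -0.0, 0.0]
force: [-0.3, 0.4, -1.3]
width: 0.0613
```

Run:
```python
from h import *
show()
```

```text
t 29.05 tcp [ 483.  -305.9   32.8] yaw 6.45 zax [-0. -0. -1.] F [-0.32  0.35 -1.3 ] T [0.02 0.05 0.03] w 61.3 q [ 0.54  0.58 -0.1   1.89  0.09  0.67 -1.07]
```

Call:
carry_out(rows=[{"dx": 0,"dy": 0,"dz": 0.4,"wx": 0,"wy": 0,"wz": 0,"jaw": 50},{"dx": 0,"dy": 0,"dz": 0.3,"wx": 0,"wy": 0,"wz": 0,"jaw": 50},{"dx": 0,"dy": 0,"dz": 0,"wx": 0,"wy": 0,"wz": 0,"jaw": 50}])

```text
time: 29.3
tcp_pos: [0.4831, -0.3059, 0.0321]
eef_rot: [0.998, 0.056, 0.0, 0.0]
force: [0.1, -0.2, -0.4]
width: 0.0614
```

Call:
carry_out(rows=[{"dx": 2,"dy": 0,"dz": 0,"wx": 0,"wy": 0,"wz": 0,"jaw": 50},{"dx": 2,"dy": 0,"dz": 0,"wx": 0,"wy": 0,"wz": 0,"jaw": 50},{"dx": 2,"dy": 0,"dz": 0,"wx": 0,"wy": 0,"wz": 0,"jaw": 50},{"dx": 2,"dy": 0,"dz": 0,"wx": 0,"wy": 0,"wz": 0,"jaw": 50},{"dx": 2,"dy": 0,"dz": 0,"wx": 0,"wy": 0,"wz": 0,"jaw": 50}])

```text
time: 29.72
tcp_pos: [0.4933, -0.3046, 0.0321]
eef_rot: [0.998, 0.056, 0.0, 0.0]
force: [-0.7, -0.0, 0.0]
width: 0.0608
```

Run:
```python
from h import *
show()
```

```text
t 29.72 tcp [ 493.3 -304.6   32.1] yaw 6.47 zax [ 1.e-04 -0.e+00 -1.e+00] F [-0.74 -0.    0.02] T [-0.    0.08 -0.04] w 60.8 q [ 0.53  0.59 -0.1   1.87  0.09  0.68 -1.08]
```

The plate now rests lightly on the floor and runs free. Sliding on.

Call:
carry_out(rows=[{"dx": 2.5,"dy": 0,"dz": 0,"wx": 0,"wy": 0,"wz": 0,"jaw": 50},{"dx": 2.5,"dy": 0,"dz": 0,"wx": 0,"wy": 0,"wz": 0,"jaw": 50},{"dx": 2.5,"dy": 0,"dz": 0,"wx": 0,"wy": 0,"wz": 0,"jaw": 50},{"dx": 2.5,"dy": 0,"dz": 0,"wx": 0,"wy": 0,"wz": 0,"jaw": 50},{"dx": 2.5,"dy": 0,"dz": 0,"wx": 0,"wy": 0,"wz": 0,"jaw": 50},{"dx": 2.5,"dy": 0,"dz": 0,"wx": 0,"wy": 0,"wz": 0,"jaw": 50},{"dx": 2.5,"dy": 0,"dz": 0,"wx": 0,"wy": 0,"wz": 0,"jaw": 50},{"dx": 2.5,"dy": 0,"dz": 0,"wx": 0,"wy": 0,"wz": 0,"jaw": 50}])

```text
time: 30.38
tcp_pos: [0.5131, -0.3024, 0.0321]
eef_rot: [0.998, 0.056, 0.0, 0.0]
force: [-0.1, 0.7, -1.0]
width: 0.0617
```

Call:
carry_out(rows=[{"dx": 2.5,"dy": 0,"dz": 0,"wx": 0,"wy": 0,"wz": 0,"jaw": 50},{"dx": 2.5,"dy": 0,"dz": 0,"wx": 0,"wy": 0,"wz": 0,"jaw": 50},{"dx": 2.5,"dy": 0,"dz": 0,"wx": 0,"wy": 0,"wz": 0,"jaw": 50},{"dx": 2.5,"dy": 0,"dz": 0,"wx": 0,"wy": 0,"wz": 0,"jaw": 50},{"dx": 2.5,"dy": 0,"dz": 0,"wx": 0,"wy": 0,"wz": 0,"jaw": 50},{"dx": 2.5,"dy": 0,"dz": 0,"wx": 0,"wy": 0,"wz": 0,"jaw": 50}])

```text
time: 30.88
tcp_pos: [0.528, -0.3007, 0.0321]
eef_rot: [0.998, 0.056, -0.0, 0.0]
force: [0.4, 0.3, -0.9]
width: 0.0614
```

Call:
carry_out(rows=[{"dx": 2,"dy": 0,"dz": 0,"wx": 0,"wy": 0,"wz": 0,"jaw": 50},{"dx": 2,"dy": 0,"dz": 0,"wx": 0,"wy": 0,"wz": 0,"jaw": 50},{"dx": 2,"dy": 0,"dz": 0,"wx": 0,"wy": 0,"wz": 0,"jaw": 50},{"dx": 2,"dy": 0,"dz": 0,"wx": 0,"wy": 0,"wz": 0,"jaw": 50},{"dx": 2,"dy": 0,"dz": 0,"wx": 0,"wy": 0,"wz": 0,"jaw": 50},{"dx": 2,"dy": 0,"dz": 0,"wx": 0,"wy": 0,"wz": 0,"jaw": 50}])

```text
time: 31.38
tcp_pos: [0.5399, -0.2994, 0.0322]
eef_rot: [0.998, 0.056, 0.0, 0.0]
force: [0.2, 0.7, 0.9]
width: 0.0613
```

Run:
```python
from h import *
show()
im,d=snapshot('side'); save('sd9',cv2.resize(im[230:330,330:460],None,fx=6,fy=6,interpolation=2))
```

```text
t 31.38 tcp [ 539.9 -299.4   32.2] yaw 6.46 zax [ 1.e-04 -1.e-04 -1.e+00] F [0.2  0.71 0.95] T [-0.01  0.08 -0.04] w 61.3 q [ 0.48  0.64 -0.09  1.77  0.08  0.74 -1.11]
```

View pics/sd9.png

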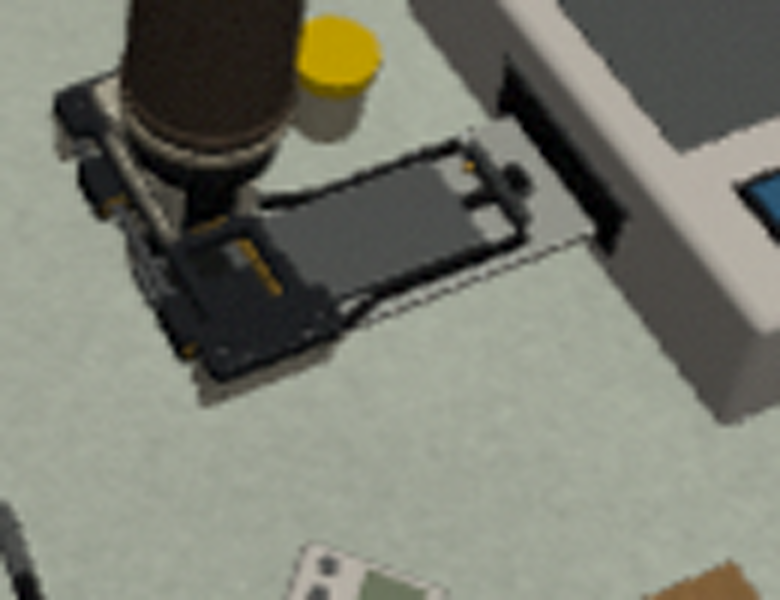

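The plate lies flat between the guides, with its end about 20 mm short of the stop. I'll approach slowly and feel for it.

Call:
carry_out(rows=[{"dx": 2,"dy": 0,"dz": 0,"wx": 0,"wy": 0,"wz": 0,"jaw": 50},{"dx": 2,"dy": 0,"dz": 0,"wx": 0,"wy": 0,"wz": 0,"jaw": 50},{"dx": 2,"dy": 0,"dz": 0,"wx": 0,"wy": 0,"wz": 0,"jaw": 50},{"dx": 2,"dy": 0,"dz": 0,"wx": 0,"wy": 0,"wz": 0,"jaw": 50},{"dx": 1.5,"dy": 0,"dz": 0,"wx": 0,"wy": 0,"wz": 0,"jaw": 50},{"dx": 1.5,"dy": 0,"dz": 0,"wx": 0,"wy": 0,"wz": 0,"jaw": 50},{"dx": 1.5,"dy": 0,"dz": 0,"wx": 0,"wy": 0,"wz": 0,"jaw": 50},{"dx": 1.5,"dy": 0,"dz": 0,"wx": 0,"wy": 0,"wz": 0,"jaw": 50}])

```text
time: 32.1
tcp_pos: [0.5537, -0.2978, 0.0321]
eef_rot: [0.998, 0.056, -0.0, 0.0]
force: [-1.4, -0.6, 1.0]
width: 0.0614
```

Call:
carry_out(rows=[{"dx": 1,"dy": 0,"dz": 0,"wx": 0,"wy": 0,"wz": 0,"jaw": 50},{"dx": 1,"dy": 0,"dz": 0,"wx": 0,"wy": 0,"wz": 0,"jaw": 50},{"dx": 1,"dy": 0,"dz": 0,"wx": 0,"wy": 0,"wz": 0,"jaw": 50}])

```text
time: 32.35
tcp_pos: [0.5566, -0.2975, 0.0321]
eef_rot: [0.998, 0.056, -0.0, 0.0]
force: [-0.6, -0.6, 0.7]
width: 0.0615
```

Call:
carry_out(rows=[{"dx": 1,"dy": 0,"dz": 0,"wx": 0,"wy": 0,"wz": 0,"jaw": 50},{"dx": 1,"dy": 0,"dz": 0,"wx": 0,"wy": 0,"wz": 0,"jaw": 50}])

```text
time: 32.52
tcp_pos: [0.5586, -0.2973, 0.0322]
eef_rot: [0.998, 0.056, -0.0, 0.0]
force: [-1.3, 0.6, 0.9]
width: 0.0616
```

Call:
carry_out(rows=[{"dx": 0.7,"dy": 0,"dz": 0,"wx": 0,"wy": 0,"wz": 0,"jaw": 50},{"dx": 0.7,"dy": 0,"dz": 0,"wx": 0,"wy": 0,"wz": 0,"jaw": 50}])

```text
time: 32.68
tcp_pos: [0.56, -0.2971, 0.0321]
eef_rot: [0.998, 0.056, -0.0, 0.0]
force: [-1.0, -0.2, 1.4]
width: 0.0615
```

Call:
carry_out(rows=[{"dx": 0.7,"dy": 0,"dz": 0,"wx": 0,"wy": 0,"wz": 0,"jaw": 50},{"dx": 0.7,"dy": 0,"dz": 0,"wx": 0,"wy": 0,"wz": 0,"jaw": 50}])

```text
time: 32.85
tcp_pos: [0.5605, -0.2971, 0.032]
eef_rot: [0.998, 0.056, -0.001, -0.0]
force: [-6.0, -0.5, 4.3]
width: 0.0611
```

Call:
carry_out(rows=[{"dx": 0.7,"dy": 0,"dz": 0,"wx": 0,"wy": 0,"wz": 0,"jaw": 50},{"dx": 0.7,"dy": 0,"dz": 0,"wx": 0,"wy": 0,"wz": 0,"jaw": 50}])

```text
time: 33.02
tcp_pos: [0.5606, -0.2971, 0.0319]
eef_rot: [0.998, 0.056, -0.002, -0.0]
force: [-10.4, 0.4, 6.7]
width: 0.0614
```

Call:
carry_out(rows=[{"dx": 0.7,"dy": 0,"dz": 0,"wx": 0,"wy": 0,"wz": 0,"jaw": 50},{"dx": 0.7,"dy": 0,"dz": 0,"wx": 0,"wy": 0,"wz": 0,"jaw": 50}])

```text
time: 33.18
tcp_pos: [0.5606, -0.2971, 0.0317]
eef_rot: [0.998, 0.056, -0.003, -0.0]
force: [-12.6, 0.4, 10.2]
width: 0.0614
```

The stop is felt at about 122 mm behind the mouth, with TCP x fixed at 560.6 mm while the force rose. I'll relax the push to a light one and check the pin before letting go.

Call:
carry_out(rows=[{"dx": -0.8,"dy": 0,"dz": 0,"wx": 0,"wy": 0,"wz": 0,"jaw": 50},{"dx": -0.8,"dy": 0,"dz": 0,"wx": 0,"wy": 0,"wz": 0,"jaw": 50},{"dx": -0.6,"dy": 0,"dz": 0,"wx": 0,"wy": 0,"wz": 0,"jaw": 50},{"dx": 0,"dy": 0,"dz": 0,"wx": 0,"wy": 0,"wz": 0,"jaw": 50}])

```text
time: 33.52
tcp_pos: [0.5606, -0.2971, 0.0318]
eef_rot: [0.998, 0.056, -0.001, -0.0]
force: [-5.3, -0.9, 2.7]
width: 0.0614
```

Run:
```python
from h import *
show()
im,d=snapshot('side'); save('sd10',cv2.resize(im[240:300,380:450],None,fx=9,fy=9,interpolation=2))
wshot('w16')
```

```text
t 33.52 tcp [ 560.6 -297.1   31.8] yaw 6.44 zax [-2.2e-03  1.0e-04 -1.0e+00] F [-5.33 -0.86  2.71] T [-0.14  1.14  0.14] w 61.4 q [ 0.46  0.66 -0.09  1.73  0.08  0.76 -1.13]
t 33.57 tcp [ 560.6 -297.1   31.8] yaw 6.44 zax [-2.3e-03  1.0e-04 -1.0e+00] F [-5.5  -1.44  2.43] T [-0.1   1.15  0.19] w 61.5 q [ 0.46  0.66 -0.09  1.73  0.08  0.76 -1.13]
```

View pics/sd10.png

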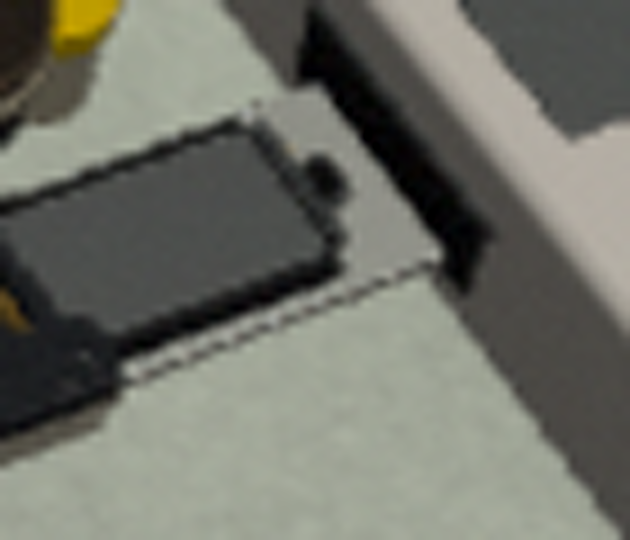

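View pics/w16.png

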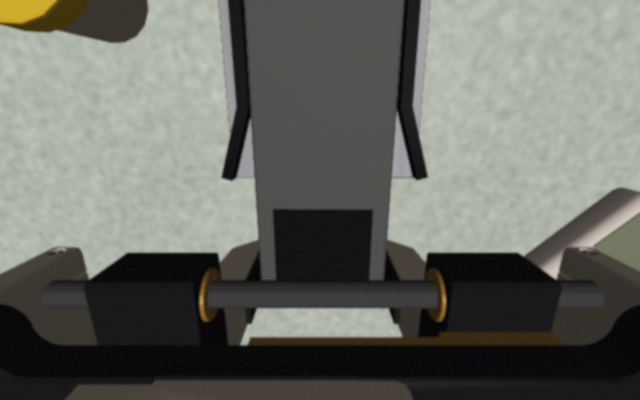

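The plate is against the stop with no pin showing in front. It is centred between the guides and sits symmetrically in the wrist view (columns 250–398). Releasing.

Call:
carry_out(rows=[{"dx": -0.5,"dy": 0,"dz": 0,"wx": 0,"wy": 0,"wz": 0,"jaw": 50},{"dx": 0,"dy": 0,"dz": 0,"wx": 0,"wy": 0,"wz": 0,"jaw": 50},{"dx": 0,"dy": 0,"dz": 0,"wx": 0,"wy": 0,"wz": 0,"jaw": 50},{"dx": 0,"dy": 0,"dz": 0,"wx": 0,"wy": 0,"wz": 0,"jaw": 64},{"dx": 0,"dy": 0,"dz": 0,"wx": 0,"wy": 0,"wz": 0,"jaw": 70},{"dx": 0,"dy": 0,"dz": 0,"wx": 0,"wy": 0,"wz": 0,"jaw": 80},{"dx": 0,"dy": 0,"dz": 0,"wx": 0,"wy": 0,"wz": 0,"jaw": 91.8},{"dx": 0,"dy": 0,"dz": 0,"wx": 0,"wy": 0,"wz": 0,"jaw": 91.8},{"dx": 0,"dy": 0,"dz": 0,"wx": 0,"wy": 0,"wz": 0,"jaw": 91.8},{"dx": 0,"dy": 0,"dz": 0,"wx": 0,"wy": 0,"wz": 0,"jaw": 91.8},{"dx": 0,"dy": 0,"dz": 0,"wx": 0,"wy": 0,"wz": 0,"jaw": 91.8}], squeeze=10)

```text
time: 34.53
tcp_pos: [0.5615, -0.297, 0.0322]
eef_rot: [0.998, 0.056, 0.0, 0.0]
force: [0.8, 0.1, 1.1]
width: 0.0917
```

Run:
```python
from h import *
show()
```

```text
t 34.53 tcp [ 561.5 -297.    32.2] yaw 6.46 zax [ 1.e-04 -1.e-04 -1.e+00] F [0.84 0.12 1.14] T [-0.01  0.03  0.02] w 91.7 q [ 0.46  0.66 -0.09  1.73  0.08  0.76 -1.13]
```

Next I'll raise the gripper straight up and look at the stop from above.

Call:
carry_out(rows=[{"dx": 0,"dy": 0,"dz": -5,"wx": 0,"wy": 0,"wz": 0,"jaw": 91.8},{"dx": 0,"dy": 0,"dz": -15,"wx": 0,"wy": 0,"wz": 0,"jaw": 91.8},{"dx": 0,"dy": 0,"dz": -25,"wx": 0,"wy": 0,"wz": 0,"jaw": 91.8},{"dx": 0,"dy": 0,"dz": -30,"wx": 0,"wy": 0,"wz": 0,"jaw": 91.8},{"dx": 8,"dy": 0,"dz": -30,"wx": 0,"wy": 0,"wz": 0,"jaw": 91.8},{"dx": 15,"dy": 0,"dz": -20,"wx": 0,"wy": 0,"wz": 0,"jaw": 91.8},{"dx": 10,"dy": 0,"dz": 0,"wx": 0,"wy": 0,"wz": 0,"jaw": 91.8},{"dx": 0,"dy": 0,"dz": 0,"wx": 0,"wy": 0,"wz": 0,"jaw": 91.8},{"dx": 0,"dy": 0,"dz": 0,"wx": 0,"wy": 0,"wz": 0,"jaw": 91.8}])

```text
time: 35.28
tcp_pos: [0.594, -0.2928, 0.1565]
eef_rot: [0.998, 0.057, -0.0, -0.0]
force: [-0.9, 0.3, -0.5]
width: 0.0918
```

Run:
```python
from h import *
wshot('w17'); im=np.load('pics/w17.npz')['im']; save('w17b',cv2.resize(im[:240,200:440],None,fx=2.5,fy=2.5,interpolation=2)[:600])
im,d=snapshot('side'); save('sd11',cv2.resize(im[240:310,360:450],None,fx=8,fy=8,interpolation=2))
```

```text
t 35.28 tcp [ 594.  -292.8  156.5] yaw 6.5 zax [-8.e-04  4.e-04 -1.e+00] F [-0.92  0.3  -0.46] T [-0.01  0.07 -0.  ] w 91.8 q [ 0.44  0.56 -0.1   1.55  0.06  1.04 -1.13]
```

View pics/w17b.png

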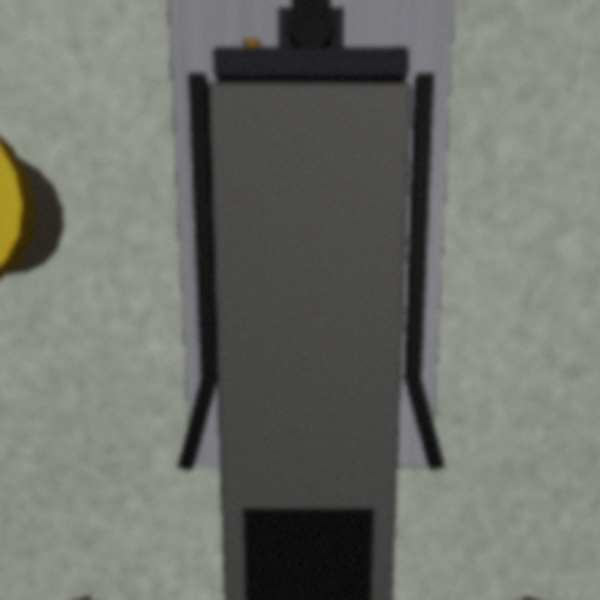

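View pics/sd11.png

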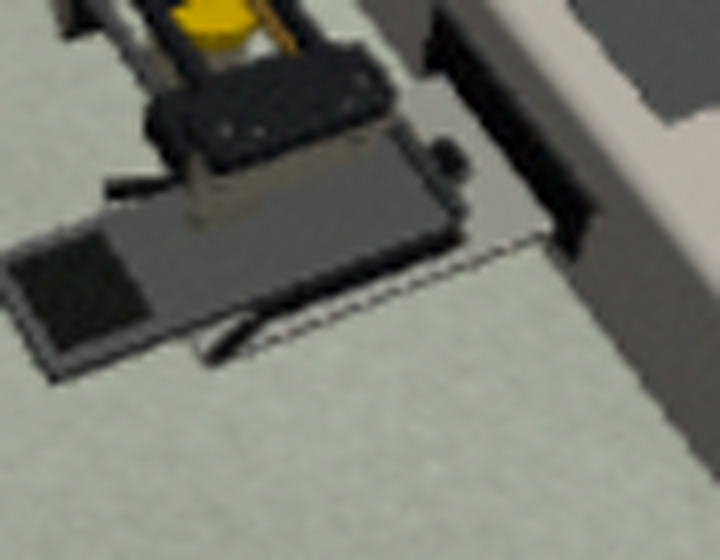

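The plate is flush on the stop, and the pin's tail pokes out behind it at crop (251,43), so it is pressed in. Next I'll inspect the pile from above, keeping well clear of it.

Run:
```python
from h import *
plan([.555,.16,.33],np.radians(103.5))
```

```text
wz total -1.694 then shift mm tool [ 449.5   69.1 -174.3] shift untouched-yaw [  12.9 -454.8 -173.9]
```

Call:
carry_out(rows=[{"dx": -5,"dy": 0,"dz": -35,"wx": 0,"wy": 0,"wz": 0,"jaw": 91.8},{"dx": -5,"dy": 0,"dz": -35,"wx": 0,"wy": 0,"wz": 0,"jaw": 91.8},{"dx": 0,"dy": 0,"dz": -35,"wx": 0,"wy": 0,"wz": 0,"jaw": 60},{"dx": 0,"dy": 0,"dz": -35,"wx": 0,"wy": 0,"wz": 0,"jaw": 60},{"dx": 0,"dy": 0,"dz": -35,"wx": 0,"wy": 0,"wz": -0.11,"jaw": 60},{"dx": 0,"dy": 0,"dz": 0,"wx": 0,"wy": 0,"wz": -0.11,"jaw": 60},{"dx": 0,"dy": 0,"dz": 0,"wx": 0,"wy": 0,"wz": -0.11,"jaw": 60},{"dx": 0,"dy": 0,"dz": 0,"wx": 0,"wy": 0,"wz": -0.11,"jaw": 60},{"dx": 0,"dy": 0,"dz": 0,"wx": 0,"wy": 0,"wz": -0.11,"jaw": 60},{"dx": 0,"dy": 0,"dz": 0,"wx": 0,"wy": 0,"wz": -0.11,"jaw": 60},{"dx": 0,"dy": 0,"dz": 0,"wx": 0,"wy": 0,"wz": -0.11,"jaw": 60},{"dx": 0,"dy": 0,"dz": 0,"wx": 0,"wy": 0,"wz": -0.11,"jaw": 60},{"dx": 0,"dy": 0,"dz": 0,"wx": 0,"wy": 0,"wz": -0.11,"jaw": 60},{"dx": 0,"dy": 0,"dz": 0,"wx": 0,"wy": 0,"wz": -0.11,"jaw": 60},{"dx": 0,"dy": 0,"dz": 0,"wx": 0,"wy": 0,"wz": -0.11,"jaw": 60},{"dx": 0,"dy": 0,"dz": 0,"wx": 0,"wy": 0,"wz": -0.11,"jaw": 60},{"dx": 0,"dy": 0,"dz": 0,"wx": 0,"wy": 0,"wz": -0.11,"jaw": 60},{"dx": 0,"dy": 0,"dz": 0,"wx": 0,"wy": 0,"wz": -0.11,"jaw": 60},{"dx": 0,"dy": 0,"dz": 0,"wx": 0,"wy": 0,"wz": -0.11,"jaw": 60}])

```text
time: 36.97
tcp_pos: [0.5832, -0.2947, 0.3308]
eef_rot: [0.634, 0.773, -0.001, -0.001]
force: [-0.2, 0.0, 0.2]
width: 0.0602
```

Run:
```python
from h import *
show();plan([.555,.16,.33],np.radians(103.5))
```

```text
t 36.97 tcp [ 583.2 -294.7  330.8] yaw 101.28 zax [-2.5e-03  5.0e-04 -1.0e+00] F [-0.15  0.    0.15] T [-0.06 -0.1  -0.02] w 60.2 q [ 0.65  0.47 -0.43  1.3   0.19  1.42  0.43]
wz total -0.0388 then shift mm tool [448.7  78.7   0.8] shift untouched-yaw [451.4  61.2   1.1]
```

Call:
carry_out(rows=[{"dx": 30,"dy": 4,"dz": 0,"wx": 0,"wy": 0,"wz": 0,"jaw": 60},{"dx": 30,"dy": 4,"dz": 0,"wx": 0,"wy": 0,"wz": 0,"jaw": 60},{"dx": 30,"dy": 4,"dz": 0,"wx": 0,"wy": 0,"wz": 0,"jaw": 60},{"dx": 30,"dy": 4,"dz": 0,"wx": 0,"wy": 0,"wz": 0,"jaw": 60},{"dx": 30,"dy": 4,"dz": 0,"wx": 0,"wy": 0,"wz": 0,"jaw": 60},{"dx": 30,"dy": 4,"dz": 0,"wx": 0,"wy": 0,"wz": 0,"jaw": 60},{"dx": 30,"dy": 4,"dz": 0,"wx": 0,"wy": 0,"wz": 0,"jaw": 60},{"dx": 30,"dy": 4,"dz": 0,"wx": 0,"wy": 0,"wz": 0,"jaw": 60},{"dx": 30,"dy": 4,"dz": 0,"wx": 0,"wy": 0,"wz": 0,"jaw": 60},{"dx": 30,"dy": 4,"dz": 0,"wx": 0,"wy": 0,"wz": 0,"jaw": 60},{"dx": 30,"dy": 4,"dz": 0,"wx": 0,"wy": 0,"wz": 0,"jaw": 60},{"dx": 30,"dy": 4,"dz": 0,"wx": 0,"wy": 0,"wz": 0,"jaw": 60},{"dx": 30,"dy": 4,"dz": 0,"wx": 0,"wy": 0,"wz": 0,"jaw": 60},{"dx": 30,"dy": 4,"dz": 0,"wx": 0,"wy": 0,"wz": 0,"jaw": 60},{"dx": 25,"dy": 4,"dz": 0,"wx": 0,"wy": 0,"wz": -0.038,"jaw": 60},{"dx": 0,"dy": 0,"dz": 0,"wx": 0,"wy": 0,"wz": 0,"jaw": 60},{"dx": 0,"dy": 0,"dz": 0,"wx": 0,"wy": 0,"wz": 0,"jaw": 60}])

```text
time: 38.38
tcp_pos: [0.5573, 0.1549, 0.3311]
eef_rot: [0.62, 0.784, -0.001, -0.001]
force: [-0.3, 0.6, -0.2]
width: 0.0596
```

Run:
```python
from h import *
wshot('w18'); im,d,P=cloud('w18'); save('w18b',cv2.resize(im[:250,200:440],None,fx=2.4,fy=2.4,interpolation=2))
c,s=np.cos(np.radians(103.5)),np.sin(np.radians(103.5))
o=np.array([.55605,.19136])-(-.100)*np.array([c,s]) # stand origin estimate
q=(P[...,:2]-o)*1000; X=q@np.array([c,s]); Y=q@np.array([s,-c]); Z=P[...,2]*1000
# height profile along mid-side line and other lines
for y0 in (-20,20):
    print('Y',y0)
    for x in range(-80,85,5):
        m=(abs(X-x)<2)&(abs(Y-y0)<4)&(d>0)
        if m.sum(): print((x,round(float(np.median(Z[m])),1)),end=' ')
    print()
m=(Z>72)&(Z<95)&(abs(Y)<45)&(abs(X)<90)
r_=cv2.minAreaRect(np.stack([X[m],Y[m]],1).astype(np.float32)); print(r_)
```

```text
t 38.38 tcp [557.3 154.9 331.1] yaw 103.34 zax [-1.9e-03 -5.0e-04 -1.0e+00] F [-0.34  0.55 -0.18] T [-0.05 -0.17  0.03] w 59.6 q [ 0.06  0.36 -0.6   1.49  0.2   1.36 -0.32]
Y -20
(-80, 36.1) (-75, 36.0) (-70, 35.5) (-65, 36.0) (-60, 59.0) (-55, 70.0) (-50, 82.2) (-45, 83.6) (-40, 84.1) (-35, 84.0) (-30, 83.3) (-25, 83.4) (-20, 84.1) (-15, 84.6) (-10, 84.0) (-5, 82.5) (0, 83.8) (5, 84.4) (10, 83.6) (15, 83.4) (20, 83.5) (25, 83.9) (30, 84.3) (35, 83.3) (40, 83.7) (45, 84.2) (50, 84.1) (55, 84.2) (60, 82.8) 
Y 20
(-80, 35.9) (-75, 36.4) (-70, 36.5) (-65, 35.5) (-60, 59.0) (-55, 62.6) (-50, 72.4) (-45, 83.6) (-40, 84.1) (-35, 83.5) (-30, 84.1) (-25, 82.8) (-20, 84.4) (-15, 84.1) (-10, 83.6) (-5, 83.2) (0, 84.3) (5, 113.3) (10, 129.0) (15, 129.5) (20, 129.2) (25, 83.4) (30, 83.1) (35, 83.4) (40, 83.2) (45, 83.5) (50, 84.0) (55, 83.5) (60, 82.7) 
((3.7145652770996094, -0.09143447875976562), (62.05336380004883, 116.4158935546875), 88.79607391357422)
```

View pics/w18b.png

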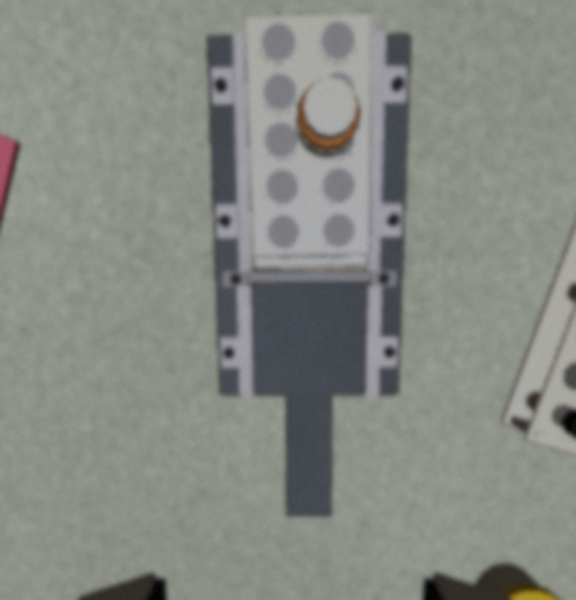

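The pile lies flat: the top is at 83.5 mm everywhere, so tray 1 is on the floor (35 + 4×12). It is within the rails, with the vial standing. The upper trays sit a few mm toward the rear, at crop row 253 against 270. That is too small to justify risking the vial with a nudge. One last look at the whole bench, comparing with the start.

Run:
```python
from h import *
im,d=snapshot('scene'); save('scF',im); a=np.load('pics/scene0.npz')['im']
df=np.abs(im.astype(int)-a).max(2)>45; n,l,st,ce=cv2.connectedComponentsWithStats(df.astype(np.uint8))
for i in range(1,n):
    if st[i][4]>25: print(st[i],np.round(ce[i]))
```

```text
[ 76   0  27  22 328] [90.  8.]
[357   0  38   7 222] [374.   3.]
[ 356   11   42   30 1011] [374.  25.]
[  77   21   42   63 1530] [99. 51.]
[254  27  23  63 577] [268.  47.]
[296  26   8  14  62] [301.  30.]
[118  67   8   9  32] [121.  72.]
[354  79  10  10  33] [358.  83.]
[112  82  35  18 230] [133.  90.]
[ 76  91  34  24 341] [ 91. 100.]
[357 102  43  32 820] [377. 113.]
[ 98 115   8  15  65] [101. 122.]
[135 114   6   8  33] [137. 117.]
[396 195  34  10  69] [412. 199.]
[367 207  17  11 111] [375. 212.]
[196 217  25  44 946] [208. 239.]
```

View pics/scF.png

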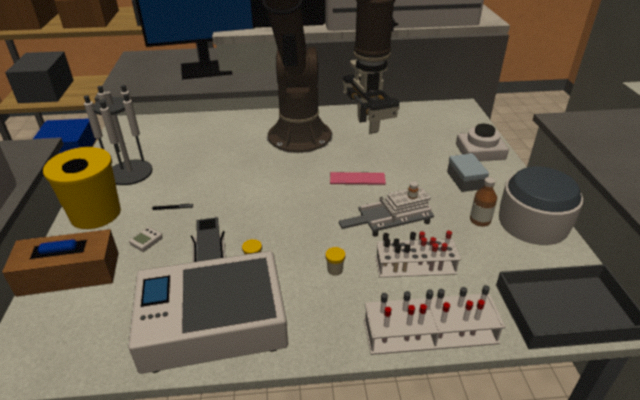

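Only the arm, the plate and the pile differ from the start. The plate is in the carrier at (208,238), the pile and vial at (412,198), and all bystanders are unmoved. Handing in.

```bash
python3 -c "
from h import *
show(); print(job_done())"
```

```text
t 38.48 tcp [558.2 152.3 331.3] yaw 103.08 zax [-0.0013 -0.0015 -1.    ] F [-0.16 -0.   -0.72] T [ 0.   -0.12 -0.01] w 59.8 q [ 0.07  0.36 -0.6   1.48  0.2   1.36 -0.32]
the job is handed in; nothing more can be done
None
```

The check plate is out from under the pile and fully home in the reader, and the job was handed in at 38.5 s of the 72 s allowed.

**What I did:**
- **Draw:** I drew the plate about 68 mm by its thumb pad without slipping. The press read 7–9 N, with a peak of 10 N before the draw got going, and the pull was 5–7 N.
- **Grip:** I then gripped it across its width and drew it level, about 145 mm in all, until it was clear of the gate.
- **Placing:** I laid it between the carrier guides. It brushed one guide at about 3 N, so I shifted it off that guide. I then slid it to the stop, which I felt about 122 mm behind the mouth. The push peaked at 12.6 N, and I eased it off before letting go.

**Last checks:**
- **Plate:** it lies between the guides with no visible gap at the stop. The pin's tail shows behind the stop, so it is pressed in; I checked this only by eye.
- **Pile:** the top is level at about 83.5 mm, so the lowest tray is on the stand floor. It is behind the gate and between the rails, with the vial standing.
- **Other things on the bench:** comparing start and end pictures showed nothing else moved.

**Not perfect:** the upper trays slid about 7 mm toward the rear when the pile tipped, and the top one may be turned by about 1°. I left them rather than risk the vial.

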